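# Turn the bearing bracket over into the locking fixture

### The arm

A 6-joint arm with a two-finger parallel gripper is mounted at the origin on the work surface. World frame = base frame: x ahead of the robot, y to its left, z up, the work surface at z = 0. Lengths are in m, angles in degrees, forces in N, time in s.
With the tool pointing down it reaches from about 0.4 to 0.825 m from the base axis. Payload 7 kg.
Tool frame: the origin (TCP) lies at the very end of the fingers, on their centre line; the grasp point (between the pads) lies 19 mm behind it (ctrl.grip_point_offset is the distance from the TCP to the grasp point, in m); x points along the fingers, z is the direction in which the jaws open and shut, and the axes are right-handed (so a half turn about x gives the same grasp; the last joint's range is limited). The gripper opens to 88 mm and grips with 3 to 60 N. Pads are 19 mm wide; open, the fingers measure 130 mm over their backs; the gripper's body (78 mm by 193 mm) begins 47 mm behind the grasp point.
Start: joints at [90.82, 20.546, 0.682, 0, -70.136, -16.507], TCP at [0.183, 0.65, 0.191] pointing down, gripper open.
Joint ranges: [-176.03, 176.03], [-82.01, 121.73], [-58.28, 71.71], [-173.87, 95.51], [-174.79, -0.11], [-173.66, 173.66]. Speed limits (degrees/s): [136.94, 136.94, 172.46, 180, 180, 180].

### API

Orientations are given as [roll, pitch, yaw] about the fixed x, y, z axes, in that order (R = Rz(yaw) Ry(pitch) Rx(roll)).
In Python, from plant import get_obs, snapshot, calibration, close_job, ctrl gives the robot as it stands.
- The arm moves only by the tool move_arm, never from a script. Its argument "commands" is a list that holds one entry, the list of rows, each a list of 4 numbers: the shift along the tool's x, y, z in cm, then the turn about the tool's x in rad. In form: [[[dx, dy, dz, spin], ...]]. A call has 1 to 8 rows; each row shifts and turns the commanded pose from where the row before left it, along the tool's axes as they then stand; what a row does not reach is not made up. A row lasts 1/10 s, in which the tool goes at most 50 mm and 8.59 degrees, less where a joint would pass 70% of its speed; a pose out of reach is approached as far as the arm can. A call with a gripper value outside its range is refused whole. "jaw" is the finger opening in cm, from 0 to 8.76, set as the call begins (left out, the last holds). The fingers move at their own pace and stop on an object; the grip force is fixed at half the most. Time passes only in rows, so rows that do not move let the fingers close. It gives the time, the measured TCP pose, the force and the opening at its end, in the units of the state.
- get_obs(): the state, without advancing time (a new reading comes with each control period).
- snapshot(name): name is "side" or "top"; returns (picture, depth): 384x512x3 uint8, red, green, blue; 384x512 float32, m along the optical axis (not along the pixel's ray), 0 where there is no reading.
- calibration(name): a dict with "mtx" (3x3 intrinsics, pixels), "T" (4x4, takes a point from camera to world coordinates). Camera axes: x right, y up, looking along -z (the intrinsics and any distortion apply to the point x, -y, -z); pixel columns grow to the right and rows downward; lengths in m; the calibration is good to about 2 mm. A picture is of the moment at which its call begins. calibration takes no time and is no camera call.
- close_job(): hands the job in, once; it reports no verdict.
The state is a dict: "clock": time; "joint_pos": joint angles; "qvel": joint speeds; "tau": joint torques, N m; "tool_pos": TCP position; "orientation": TCP orientation; "force": force on the tool from outside, world axes, zero at the start; "moment": the same for the moment, N m; "opening": finger opening in m.
Only numpy, scipy, OpenCV 4.12 (cv2) and the standard library are available. Lean on these libraries where they do the work, as an engineer would, in place of code of your own. Each camera call takes 0.05 s, during which the arm holds its last target. There are 200 camera calls.

### The job

The aluminium bearing bracket is standing on its head, foot up. Turn it over by first laying it on its side on the bench or mat and letting go, then taking a new grip and standing it foot down on the fixture plate, centred on the back stop and with its back no more than a few millimetres from it, its foot under the path of the still open bolt, and let go. Then slide the bolt fully home into its keeper so that it traps the foot; never drop the bracket, and leave the other things on the bench where they are.

Things in the scene. Friction and masses are not known exactly. Their poses are not given: they have to be found in the camera images.
- bracket_center (a point): Centre of the body block, 40 (x) x 40 (y) x 48 (z) mm, of the L-shaped aluminium bearing bracket (0.17 to 0.3 kg). Its axes: z from foot end to plain head end, -x to the foot's side, +x to the flat back face. The y faces, with a bore mark each, are flat, parallel, 40 mm apart: grip these. At the start it stands on its head on the mat, z down, foot pointing roughly to -y of the world.
- bracket_foot (a point): Middle of the bracket's foot: a tongue 10 mm thick (z), 24 mm wide (y), flush with the body's z- end face and sticking out 17 mm from the body's -x face. This point is 28.5 mm in -x and 19 mm in -z from the body centre. Axes as the body's. Lying on its back face (+x down) the bracket is stable, 40 mm high, the foot sticking up to 57 mm.
- mat: Black rubber mat, 170 x 170 x 3 mm, fixed to the bench. Origin: centre of its underside, on the bench.
- seat (a point): Middle of the bracket's place on the fixed steel fixture, on the plate's top face, 8 mm above the bench. Seated, the bracket has these axes (z up, foot to -x), its body centre 24 mm above this point. The plate spans x -58 to +52, y -152 to +62 mm. The bolt runs along y at x = -30: an 8 mm rod, axis 16 mm above the plate, 2 mm free over the foot.
- stop (a point): Middle of the front face of the fixture's back stop, 14 mm high above the plate, 40 mm wide (y), 10 mm thick; 23 mm in +x of the seat point, so 3 mm behind the back of a bracket standing right on the seat point.
- keeper (a point): Centre of the keeper block that the bolt tip enters, on the bolt's axis, 16 mm above the plate: x -30, y +38 mm from the seat point. Keeper and the like guide block (x -30, y -40) are 20 (x) x 12 (y) mm and stand 26 mm above the plate.
- bolt_knob (a point): Grip point of the bolt's upright round knob, 14 mm in diameter; it lies on its axis, 15 mm below its top, 37 mm above the fixture plate, so 45 mm above the bench. The track beneath is 20 mm wide, its top 10 mm above the plate. Axes as the fixture's: the bolt closes towards +y.
- bolt (a joint): Position of the sliding bolt in m: 0 withdrawn, 0.070 fully home in the keeper (end stop). It grows towards the fixture's +y; starts near 0, stays where it is left, slides with about 2 N of friction.
- bin: Bystander: blue open parts bin, 90 x 150 x 50 mm, loose. Origin: centre of its underside.
- oil: Bystander: white bottle with black cap, 48 mm diameter, 120 mm tall, loose. Origin: centre of its underside.
- jar: Bystander: grey jar with steel lid, 56 mm diameter, 60 mm tall, loose. Origin: centre of its underside.
There are look-alikes about, which are no part of the job. What is shaped like the part that bears bracket_center but brown or yellow is not meant.

How it is judged:
By the outcome, as a careful person would: the job done as asked, in the order asked, and still so for the second after the job is handed in, with the robot touching nothing.
It also fails if it takes over 72 s, if anything falls off the work surface, if the arm or the gripper's body presses on something with over 40 N, if the wrist force passes 120 N, or if a joint passes its speed limit or range.

## Working session

There is one attempt and no reset: what is moved stays moved. The work goes in short steps, Python scripts to look and compute and a tool call to move; the robot and the scene stay as the last step left them, time stands still between calls to the robot, and variables do not carry over. Pictures are saved under pics/ and viewed, about 8 in all and at most 12, crops included, and the job is handed in when it is done.

Besides the shell and the picture viewer there is one more tool, called after "Emit:" as name([rows], argument=value, ...), one row to a line, values as JSON. move_arm: Moves the arm, as the interface text tells. Its arguments: {"type":"object","properties":{"commands":{"type":"array"},"jaw":{"type":"number"}},"required":["commands"]}

```bash
ls; mkdir -p pics; python3 - <<'E'
from plant import *
import cv2,numpy as np
print(get_obs())
for n in("side","top"):
    p,d=snapshot(n);np.savez(f'{n}0.npz',p=p,d=d)
    cv2.imwrite(f'pics/{n}0.png',cv2.resize(p[:,:,::-1],(800,600)))
    c=calibration(n);print(n,c['mtx'].round(1).tolist(),c['T'].round(3).tolist(),[k for k in c],(d>0).mean())
print(ctrl.grip_point_offset)
E
```

```text
pics
{'clock': 0.0, 'joint_pos': array([ 9.08190862e+01,  2.05923722e+01,  6.34370818e-01, -2.15100370e-02,
       -7.01380423e+01, -1.65059057e+01]), 'qvel': array([-0.0738982 ,  0.09591644,  0.04203749,  0.01649502, -0.1166823 ,
        0.03557625]), 'tau': array([-6.90718957e-05, -5.82713342e+01,  2.93061268e+01,  6.99731871e+00,
        6.87642954e-03, -1.63073105e-04]), 'tool_pos': array([0.18239057, 0.6493063 , 0.19001235]), 'orientation': array([   4.61826313,   89.90185003, -101.07588147]), 'force': array([ 0.81236167, -0.21553371,  0.04905248]), 'moment': array([-0.01545209,  0.02591201, -0.06160742]), 'opening': 0.08772906939216252}
side [[499.2, 0.0, 251.2], [0.0, 499.2, 199.3], [0.0, 0.0, 1.0]] [[0.901, 0.296, -0.315, 0.103], [-0.433, 0.599, -0.674, -1.095], [-0.011, 0.744, 0.668, 1.122], [0.0, 0.0, 0.0, 1.0]] ['mtx', 'T'] 0.9960225423177084
top [[395.3, 0.0, 250.5], [0.0, 395.3, 192.7], [0.0, 0.0, 1.0]] [[-0.005, 0.994, -0.111, 0.493], [-1.0, -0.002, 0.024, -0.0], [0.024, 0.111, 0.993, 1.135], [0.0, 0.0, 0.0, 1.0]] ['mtx', 'T'] 0.9958852132161459
0.0188
```

View pics/top0.png

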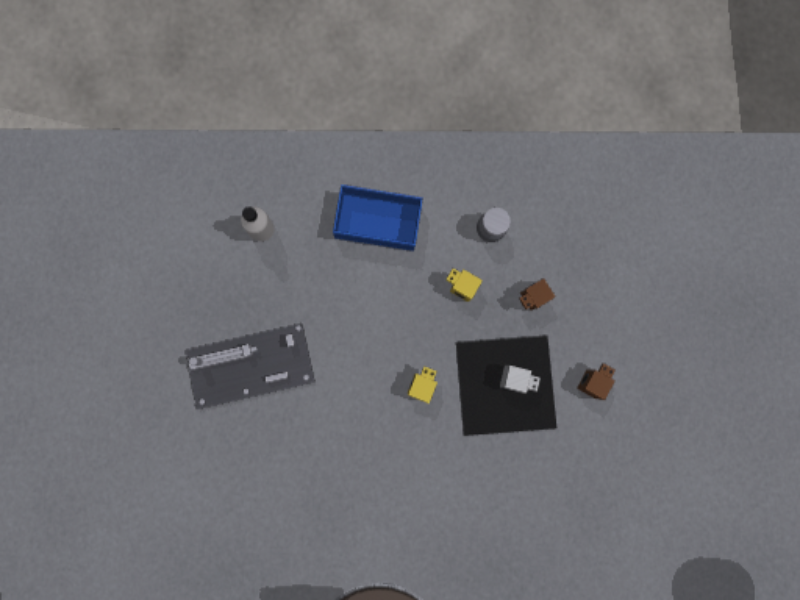

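View pics/side0.png

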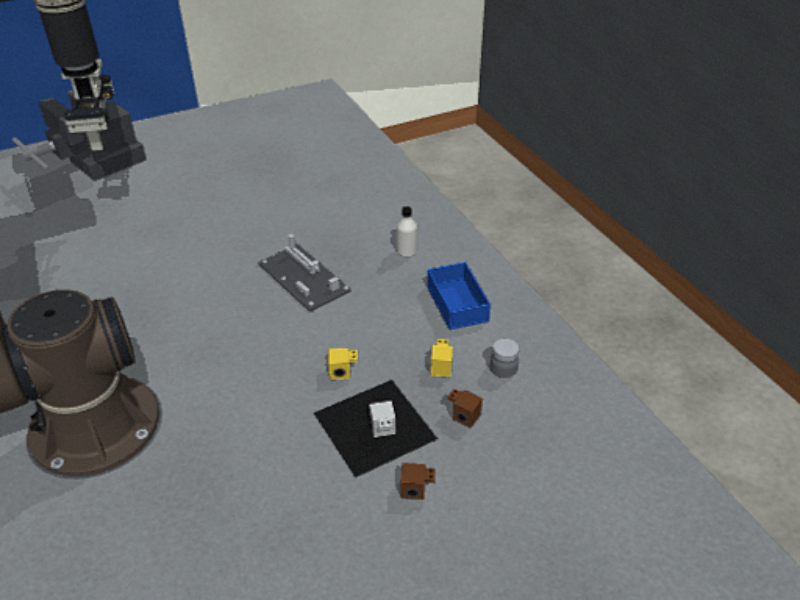

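Top view (800x600): the white bracket is at (519,379) with its foot to the right, and the mat is at (506,386). The fixture plate is at (250,365): knob (195,362), guide about (250,351), keeper (290,341), stop (277,377). The side view confirms the layout, and the look-alikes, bin, jar and oil are clear of the working area.

```bash
cat > h.py <<'E'
import numpy as np,cv2
from plant import *
from scipy.spatial.transform import Rotation as Ro
def rays(n,uv):
    c=calibration(n);uv=np.asarray(uv,float).reshape(-1,2)
    K=np.array(c['mtx']);T=np.array(c['T'])
    d=np.c_[(uv[:,0]-K[0,2])/K[0,0],-(uv[:,1]-K[1,2])/K[1,1],-np.ones(len(uv))]
    return T[:3,3],d@T[:3,:3].T
def onplane(n,uv,z):
    o,d=rays(n,uv);return o+d*((z-o[2])/d[:,2])[:,None]
def cloud(n,d):
    v,u=np.indices(d.shape);o,r=rays(n,np.c_[u.ravel(),v.ravel()])
    return (o+r*d.ravel()[:,None]).reshape(*d.shape,3)
def big(m):
    k,l,s,c=cv2.connectedComponentsWithStats(m.astype(np.uint8));return l==1+np.argmax(s[1:,4])
def rect(P):
    r=cv2.minAreaRect((P[:,:2]*1000).astype(np.float32));return np.round(r[0],1),np.round(r[1],1),round(r[2],1)
def tool():
    o=get_obs();return o['tool_pos'],Ro.from_euler('xyz',o['orientation'],degrees=True).as_matrix(),o
E
python3 - <<'E'
from h import *
print('toolR',tool()[1].round(3).tolist())
for n in("top","side"):
    z=np.load(n+'0.npz');p=z['p'].astype(int);d=z['d'];C=cloud(n,d);X,Y,Z=C[...,0],C[...,1],C[...,2]
    near=lambda a,b,c,e:(X>a)&(X<b)&(Y>c)&(Y<e)
    if n=='top':
        print('at mat px',C[242,324],C[233,160])
    # mat region
    g=p.sum(2); sat=p.max(2)-p.min(2)
    w=near(.35,.65,-.4,-.1)&(sat<30)&(Z>.015)
    br=big(w);print(n,'bracket pts',br.sum(),'z',np.percentile(Z[br],[2,50,98]).round(4))
    t=br&(Z>.045);print(' top pts',t.sum(),rect(C[t]),C[t].mean(0).round(4))
    if n=='top':
        m=near(.3,.6,-.4,-.05)&(g<75)
        q=cv2.convexHull(np.argwhere(big(m))[:,::-1].astype(np.int32)).reshape(-1,2);print(' mat',rect(onplane(n,q,.003)))
    pl=near(.3,.65,.1,.55)&(g<200); pl=big(pl)
    q=cv2.convexHull(np.argwhere(pl)[:,::-1].astype(np.int32)).reshape(-1,2);print(' plate',g[pl].mean(),rect(onplane(n,q,.008)))
    f=near(.3,.65,.1,.55)
    for a,b in((.016,.024),(.026,.04),(.045,.07)):
        s=f&(Z>a)&(Z<b);k,l,st,ce=cv2.connectedComponentsWithStats(s.astype(np.uint8))
        print(' z',a,b,[(st[i,4],ce[i].round(1).tolist(),C[l==i].mean(0).round(4).tolist()) for i in range(1,k) if st[i,4]>5])
z=np.load('top0.npz')['p'];a=cv2.resize(z[195:270,110:210,::-1],(800,600),interpolation=cv2.INTER_CUBIC);cv2.imwrite('pics/fix.png',a)
E
```

```text
toolR [[-0.0, 0.963, -0.27], [-0.001, -0.27, -0.963], [-1.0, 0.0, 0.001]]
at mat px [ 0.4783372  -0.22730137  0.04899202] [0.50523732 0.22857175 0.00726622]
top bracket pts 310 z [0.0192 0.0509 0.055 ]
 top pts 275 (array([ 476.2, -254.4]), array([57. , 39.8]), 76.1) [ 0.4769 -0.2519  0.0511]
 mat (array([ 482.7, -211. ]), array([29.8, 43. ]), 79.8)
 plate 195.1904761904762 (array([505.5, 263.2]), array([ 33.7, 107.5]), 29.9)
 z 0.016 0.024 [(np.int32(13), [150.2, 223.2], [0.5325, 0.2541, 0.0184]), (np.int32(8), [162.0, 224.4], [0.5291, 0.221, 0.0198]), (np.int32(29), [136.2, 226.4], [0.5236, 0.2928, 0.0191]), (np.int32(30), [145.4, 229.1], [0.516, 0.2672, 0.0187]), (np.int32(16), [134.1, 231.5], [0.5096, 0.2981, 0.019]), (np.int32(12), [123.2, 234.2], [0.5023, 0.3282, 0.0183]), (np.int32(48), [176.8, 240.9], [0.483, 0.1787, 0.0212])]
 z 0.026 0.04 [(np.int32(34), [185.1, 217.3], [0.5481, 0.1548, 0.033]), (np.int32(62), [155.7, 224.0], [0.5297, 0.2362, 0.0307]), (np.int32(14), [140.9, 227.6], [0.5202, 0.2773, 0.0278]), (np.int32(17), [131.5, 229.9], [0.5139, 0.3026, 0.0295])]
 z 0.045 0.07 [(np.int32(27), [124.0, 230.8], [0.511, 0.3148, 0.058])]
side bracket pts 277 z [0.0171 0.0485 0.0545]
 top pts 210 (array([ 475.1, -254.3]), array([60.2, 40.3]), 76.6) [ 0.4749 -0.2532  0.0496]
 plate 166.9493670886076 (array([464.5, 195.6]), array([ 92.4, 230.2]), 37.9)
 z 0.016 0.024 [(np.int32(6), [184.3, 158.3], [0.5023, 0.3282, 0.0181]), (np.int32(51), [193.8, 166.0], [0.5166, 0.2685, 0.0199]), (np.int32(27), [193.6, 183.3], [0.4815, 0.1774, 0.0204]), (np.int32(9), [214.1, 182.4], [0.5472, 0.1525, 0.0186])]
 z 0.026 0.04 [(np.int32(15), [187.5, 157.2], [0.5092, 0.3098, 0.0334]), (np.int32(8), [194.1, 164.0], [0.5183, 0.2673, 0.0288]), (np.int32(25), [200.6, 168.6], [0.5287, 0.2306, 0.0305]), (np.int32(23), [213.3, 179.6], [0.5454, 0.1538, 0.0312])]
 z 0.045 0.07 [(np.int32(21), [186.5, 152.1], [0.509, 0.314, 0.0533])]
```

View pics/fix.png

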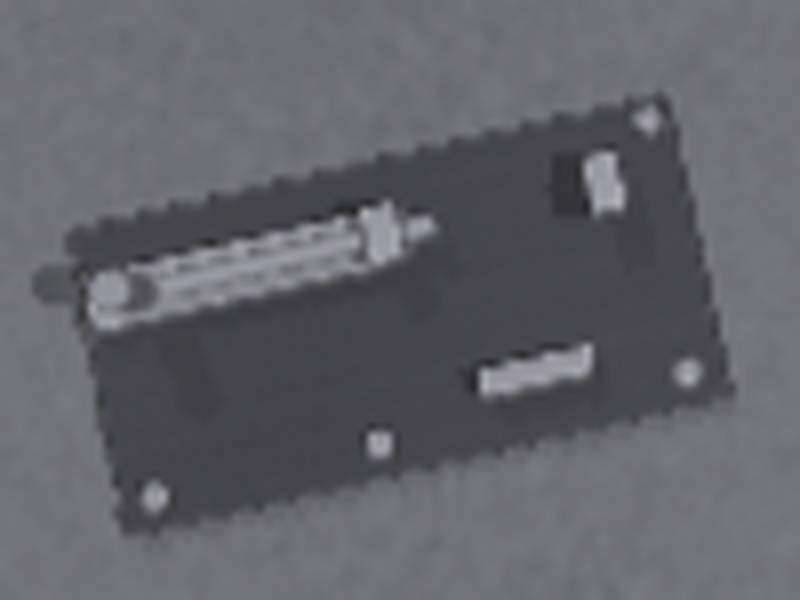

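```bash
python3 - <<'E'
from h import *
c=np.array([(72,240),(665,95),(735,395),(125,530)])/8-.5+[110,195]
P=onplane('top',c,.008)[:,:2]*1000;print(P.round(1).tolist())
print('sides',np.linalg.norm(P-np.roll(P,-1,0),axis=1))
y=(P[1]-P[0])+(P[2]-P[3]);y/=np.linalg.norm(y);x=np.array([y[1],-y[0]])
ce=P.mean(0);seat=ce+3*x+45*y
print('y',y,'x',x,'yaw',np.degrees(np.arctan2(x[1],x[0])),'seat',seat)
for nm,o in dict(keeper=(-30,38),guide=(-30,-40),stop=(28,0),knobtrue=None).items() if 0 else [('keeper',(-30,38)),('guide',(-30,-40)),('stop',(28,0))]:
    print(nm,seat+o[0]*x+o[1]*y)
# direct rays for tops: keeper top (605,183), guide(382,232), stop (535,370), knob(110,290)
q=np.array([(605,183),(382,232),(535,370),(110,290)])/8-.5+[110,195]
for a,z in zip(q,(.034,.034,.022,.060)):
    w=onplane('top',[a],z)[0,:2]*1000; print(w.round(1),'fix',((w-seat)@x).round(1),((w-seat)@y).round(1))
m=(np.array([(457,343),(547,336),(556,428),(464,435)])/1.5625)-.2
M=onplane('top',m,.003);print('mat',(M*1000).round(0).tolist(),M.mean(0))
for n in("top","side"):
    z=np.load(n+'0.npz');p=z['p'].astype(int);C=cloud(n,z['d']);X,Y,Z=np.moveaxis(C,2,0)
    t=big((X>.4)&(X<.56)&(Y>-.33)&(Y<-.18)&(p.max(2)-p.min(2)<30)&(Z>.045))
    q=cv2.convexHull(np.argwhere(t)[:,::-1].astype(np.int32)).reshape(-1,2)
    W=onplane(n,q,.051);print(n,rect(W),cv2.boxPoints(cv2.minAreaRect((W[:,:2]*1000).astype(np.float32))).round(1).tolist())
E
```

```text
[[529.6, 345.4], [580.3, 137.5], [474.2, 111.7], [428.5, 323.8]]
sides [213.96536251 109.17965232 216.94162095 103.39178562]
y [ 0.22379559 -0.9746361 ] x [-0.9746361  -0.22379559] yaw -167.0679355044587 seat [510.29462552 185.07524162]
keeper [548.03794096 154.7529373 ]
guide [530.58188513 230.7745534 ]
stop [483.00481461 178.80896516]
[547.8 154.7] fix -29.7 38.0
[531.1 231.3] fix -30.6 -40.4
[483.4 179.8] fix 27.4 -0.9
[511.1 316.3] fix -30.1 -127.7
mat [[543.0, -147.0, 3.0], [555.0, -314.0, 3.0], [388.0, -325.0, 3.0], [377.0, -157.0, 3.0]] [ 0.4656244  -0.23572166  0.003     ]
top (array([ 476.3, -254.2]), array([58.1, 39.7]), 75.8) [[449.8999938964844, -277.5], [488.3999938964844, -287.20001220703125], [502.70001220703125, -230.89999389648438], [464.1000061035156, -221.10000610351562]]
side (array([ 473.8, -257.3]), array([61.4, 40.1]), 76.3) [[447.0, -282.3999938964844], [486.0, -291.8999938964844], [500.5, -232.1999969482422], [461.6000061035156, -222.6999969482422]]
```

Emit:
move_arm([
  [[0,3.56,2.89,0],[0,3.56,2.89,0],[0,3.56,2.89,0],[0,3.56,2.89,0],[0,3.56,2.89,0],[0,3.56,2.89,0],[0,3.56,2.89,0],[0,3.56,2.89,0]],
], jaw=7.0)

```text
clock: 0.9
tool_pos: [0.3947, 0.3484, 0.1909]
orientation: [-64.3, 90.0, -169.9]
force: [0.7, -1.0, 0.9]
opening: 0.0703
```

Emit:
move_arm([
  [[0,3.56,2.89,0],[0,3.56,2.89,0],[0,3.56,2.89,0],[0,3.56,2.89,0],[0,0,0,0.14],[0,0,0,0.14],[0,0,0,0.14],[0,0,0,0.14]],
])

```text
clock: 1.7
tool_pos: [0.4999, 0.2, 0.1906]
orientation: [-13.6, 90.0, -151.7]
force: [0.4, 0.4, -0.3]
opening: 0.0697
```

Emit:
move_arm([
  [[0,0,0,0.14],[0,0,0,0.14],[0,0,0,0.14],[0,0,0,0.14],[0,0,0,0.14],[0,0,0,0.14],[0,0,0,0.14],[0,0,0,0]],
])

```text
clock: 2.5
tool_pos: [0.4998, 0.2003, 0.1907]
orientation: [43.7, 90.0, -150.3]
force: [0.1, -0.5, -0.2]
opening: 0.0699
```

```bash
cat >> h.py <<'E'
def goto(x,y,z,zang=None):
    "print shift of TCP to target in tool axes (cm) and spin (rad) "
    p,R,o=tool();za=np.degrees(np.arctan2(R[1,2],R[0,2]))
    print('t',o['clock'].round(2),'tcp',p.round(4),'zang',za.round(2),'open',round(o['opening'],4),'F',o['force'].round(1),'q',o['joint_pos'].round(0))
    print('shift cm',(R.T@(np.array([x,y,z])-p)*100).round(2),'spin',None if zang is None else np.round(np.radians((za-zang+180)%360-180),3))
E
python3 -c "
from h import *
goto(.478,-.2455,.19,165.8);print(tool()[1].round(4))"
```

```text
Traceback (most recent call last):
  File "h.py", line 23, in goto
    print('t',o['clock'].round(2),'tcp',p.round(4),'zang',za.round(2),'open',round(o['opening'],4),'F',o['force'].round(1),'q',o['joint_pos'].round(0))
              ^^^^^^^^^^^^^^^^
AttributeError: 'float' object has no attribute 'round'
```

Emit:
move_arm([
  [[0,4.39,-0.86,0],[0,4.39,-0.86,0],[0,4.39,-0.86,0],[0,4.39,-0.86,0],[0,4.39,-0.86,0],[0,4.39,-0.86,0],[0,4.39,-0.86,0],[0,4.39,-0.86,0]],
])

```text
clock: 3.3
tool_pos: [0.4818, -0.1587, 0.1911]
orientation: [-154.3, 90.0, 12.1]
force: [0.6, 0.1, 0.4]
opening: 0.07
```

Emit:
move_arm([
  [[0,4.39,-0.86,0],[0,4.39,-0.86,0],[3,0,0,0],[3,0,0,0],[3,0,0,0],[0,0,0,0],[0,0,0,0]],
])

```text
clock: 4.0
tool_pos: [0.4779, -0.2465, 0.1013]
orientation: [33.2, 89.9, -160.5]
force: [1.3, -0.3, -0.0]
opening: 0.0695
```

```bash
sed -i "s/o\['clock'\].round(2)/round(float(o['clock']),2)/" h.py; python3 - <<'E'
from h import *
goto(.4773,-.247,.026,166.0)
p,d=snapshot('side');cv2.imwrite('pics/s1.png',cv2.resize(p[200:320,170:330,::-1],(800,600),interpolation=cv2.INTER_CUBIC))
E
```

```text
t 4.0 tcp [ 0.4779 -0.2465  0.1013] zang 166.24 open 0.0695 F [ 1.3 -0.3 -0. ] q [ -6.  12. -24.   0. -54.  -7.]
shift cm [7.53 0.06 0.04] spin 0.004
```

View pics/s1.png

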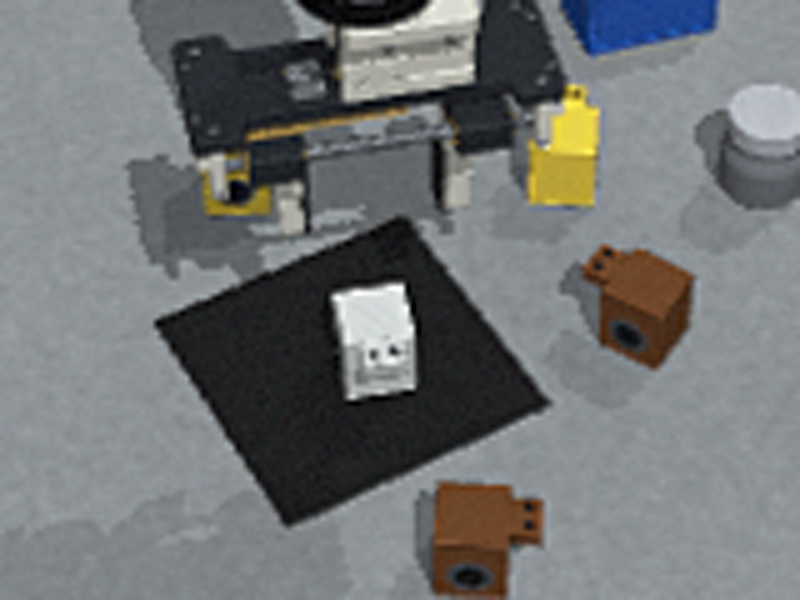

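The open gripper hangs above the mat, with its fingertips at about (290,215) and (455,195) in the crop. The bracket stands untouched at (375,335). I'll check the fingertip alignment with a ray.

```bash
python3 - <<'E'
from h import *
print(onplane('side',np.array([[297,228],[455,208]])/5+[170,200],.101))
E
```

```text
[[ 0.44761595 -0.21212411  0.101     ]
 [ 0.53310219 -0.23728337  0.101     ]]
```

Emit:
move_arm([
  [[2.5,0,0,0],[2.5,0,0,0],[0,0.05,0.05,0],[0,0,0,0]],
])

```text
clock: 4.45
tool_pos: [0.4782, -0.2469, 0.0526]
orientation: [164.2, 89.9, -29.6]
force: [0.3, -0.1, 0.3]
opening: 0.0698
```

```bash
python3 - <<'E'
from h import *
p,d=snapshot('side');cv2.imwrite('pics/s2.png',cv2.resize(p[220:295,195:295,::-1],(800,600),interpolation=cv2.INTER_CUBIC))
K=np.array(calibration('side')['mtx']);T=np.array(calibration('side')['T'])
tp,R,o=tool()
for a in (-1,1):
  for s in (-9.5,9.5):
    w=tp+R[:,2]*a*.035+R[:,1]*s/1000
    c=T[:3,:3].T@(w-T[:3,3]);u=K[0,0]*c[0]/-c[2]+K[0,2];v=K[1,1]*-c[1]/-c[2]+K[1,2];print(a,s,((u-195+.5)*8).round(),((v-220+.5)*8).round())
C=cloud('side',d);np.save('c2.npy',C)
E
```

```text
-1 -9.5 497.0 303.0
-1 9.5 509.0 343.0
1 -9.5 303.0 335.0
1 9.5 312.0 376.0
```

View pics/s2.png

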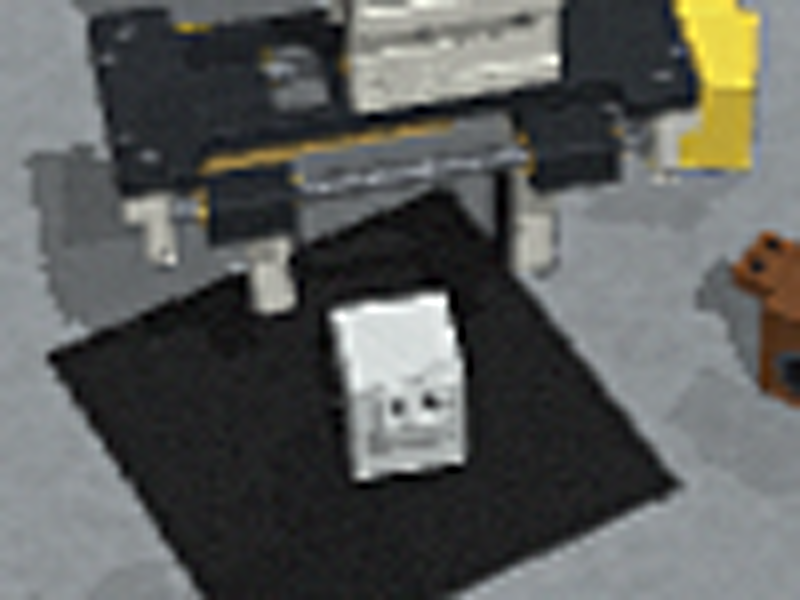

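The fingertips appear about 8 native pixels higher than the reported TCP predicts: (280,310) and (535,270) in the crop, against a prediction of about (312,376) and (509,343). I'll use the depth to see whether the offset is in z or in y.

```bash
python3 - <<'E'
from h import *
C=np.load('c2.npy');print(tool()[0])
for u,vs in ((272,range(250,320,8)),(284,range(270,330,8)),(535,range(200,290,8)),(400,range(290,380,10))):
    print(u,[((C[int(v/8+220-.5),int(u/8+195-.5)])*1000).round().astype(int).tolist() for v in vs])
E
```

```text
[ 0.47868041 -0.24704387  0.05296474]
272 [[429, -248, 128], [430, -244, 118], [428, -250, 123], [429, -246, 113], [428, -248, 111], [428, -248, 108], [429, -244, 100], [428, -247, 99], [429, -244, 91]]
284 [[435, -247, 111], [434, -249, 110], [433, -250, 107], [434, -246, 99], [433, -248, 97], [433, -248, 93], [461, -177, 2], [459, -181, 3]]
535 [[518, -267, 127], [518, -268, 124], [518, -267, 119], [517, -270, 118], [517, -270, 114], [517, -269, 109], [517, -269, 105], [515, -273, 107], [516, -272, 100], [517, -269, 93], [554, -197, -2], [553, -199, -4]]
400 [[505, -180, 2], [502, -187, 1], [483, -230, 50], [482, -232, 48], [480, -236, 49], [476, -244, 51], [475, -247, 49], [474, -250, 49], [471, -256, 52]]
```

```bash
python3 - <<'E'
from h import *
C=np.load('c2.npy')
Z=(C[...,2]*1000)
print(Z[244:270,228:266].round().astype(int))
E
```

```text
[[ 176  174  179  175  177  166  167  168  165  167  168    2   -2    3
     3   -2    0    3   -1   -4    1   -2    4    6   -1    2    1   -3
     4  120  129  127  132  127  125  127  124   -7]
 [ 172  175  170  175  175    1    1   -3    0    0    0    1   -4   -6
    -3   -4   -2    0   -3   -1    5   -3    1    4    3   -1    0   -4
     5  116  128  123  126  124  124  122  121   -1]
 [ 174  167  170  174  172   -6    1    0    0   -3    0    2   -2   -3
    -5    4    2    4   -1    3    6    2   -3    1   -1   -3   -7    2
     0  108  117  118  120  119  119  119  122    4]
 [ 168  168  162  164  166   -3   -1    1    0    0   -1   -6   -3    7
     0   -1   -2    3    1    3   -1    0    5    3    1   -1    0    4
    -2  109  113  114  117  118  113  114    0    0]
 [ 165  163  165  161  162    1    2   -2   -1   -2   -2    9    2    2
     6    1    0    5   -1    0   -2    2    3    4    2    6    4    1
     0  102  117  112  107  114  111  110    0    0]
 [ 161  162  159  159  128    2   -4   -3    5    1    3   -2    2    8
     2   -2    5    1   -2    3    6    2  
[... 3322 characters left out ...]
   50   51   53   48   52   51   56   49   -3    0    2
     1    3    5   -1    0    2    5    2    5    2]
 [   5    8    8    1   -2    5    3    3   -1   17   37   50   54   51
    50   56   53   55   50   50   50   51   52   48   49   -1    5    0
     5   -1    3    2    5    3    2    3    6    4]
 [   6    1    1    4    0   -1    0    2    2    9   36   50   53   46
    55   51   48   51   50   48   51   50   47   39   42    4    5   -1
     2   -2    2    1    5    0   -4    1    3    1]
 [   6   -2    3    5    4    4    0    7   -3    5   25   46   49   50
    50   53   47   48 1122   49   53   56   50   41   40    1    0    2
     1   -1   -1    1    3    1   -3    4    2    3]]
```

Emit:
move_arm([
  [[1.35,0,0,0],[1.35,0,0,0],[0,0,0,0],[0,0,0,0],[0,0,0,0]],
])

```text
clock: 5.0
tool_pos: [0.4784, -0.247, 0.0254]
orientation: [179.4, 89.9, -14.5]
force: [-0.3, 0.4, 0.3]
opening: 0.0697
```

Emit:
move_arm([
  [[0,0,0,0],[0,0,0,0],[0,0,0,0],[0,0,0,0],[0,0,0,0]],
], jaw=3.4)

```text
clock: 5.5
tool_pos: [0.4773, -0.2467, 0.024]
orientation: [22.9, 90.0, -171.0]
force: [-0.1, -0.5, -0.4]
opening: 0.0368
```

```bash
python3 - <<'E'
from h import *
goto(.4773,-.247,.026,166.0)
p,d=snapshot('side');cv2.imwrite('pics/s3.png',cv2.resize(p[220:295,195:295,::-1],(800,600),interpolation=cv2.INTER_CUBIC))
E
```

```text
t 5.5 tcp [ 0.4773 -0.2467  0.024 ] zang 166.08 open 0.0368 F [-0.1 -0.5 -0.4] q [ -6.  18. -29.   0. -44.  -8.]
shift cm [-0.2   0.03 -0.01] spin 0.001
```

View pics/s3.png

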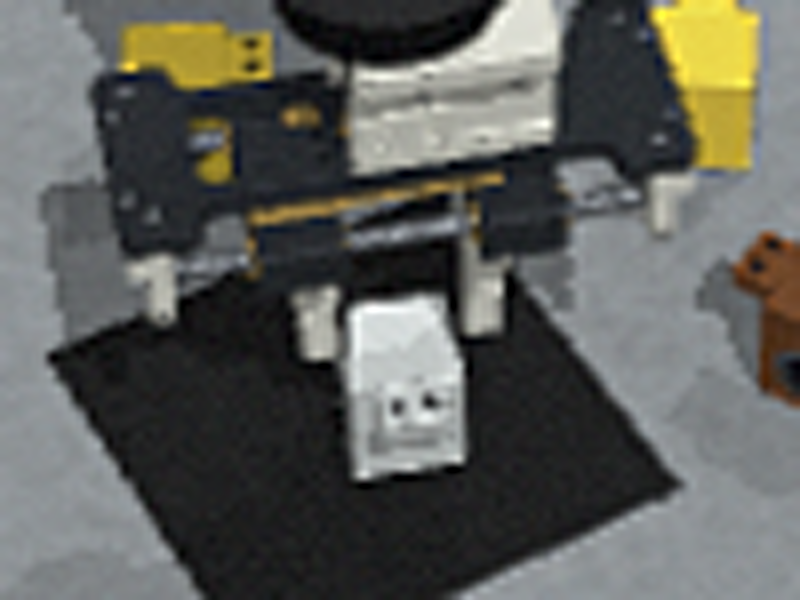

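The fingers closed to 36.8 mm without gripping, and their tips (about (318,360) and (485,335)) sit beside and above the bracket top, not around it. The real fingertips are therefore higher than reported, so I'll measure that offset from the depth image.

```bash
python3 - <<'E'
from h import *
p,d=snapshot('side');C=cloud('side',d);tp,R,o=tool();print(tp,o['opening'])
L=(C-tp)@R*1000  # tool coords
v,u=np.mgrid[245:266,228:262]
s=L[245:268,226:264]; m=(C[245:268,226:264,2]>.058)&(C[245:268,226:264,2]<.11)
s=s[m]
for a in(-1,1):
    q=s[(a*s[:,2]>5)];print(a,len(q),'tool x pct',np.percentile(q[:,0],[2,50,98]).round(1),'y',np.percentile(q[:,1],[2,10,50,90,98]).round(1),'z',np.percentile(q[:,2],[2,50,98]).round(1))
p,d=snapshot('top');C=cloud('top',d);L=(C-tp)@R*1000
m=(C[...,2]>.06)&(np.abs(L[...,1])<150)&(np.abs(L[...,2])<150)
q=L[m];print('top: hist x(behind)',np.histogram(-q[:,0],bins=range(0,420,20)))
for a,b in((60,110),(110,150),(150,200)):
    k=q[(-q[:,0]>a)&(-q[:,0]<b)];print(a,b,len(k),np.percentile(k[:,1:],[2,50,98],axis=0).round(1).tolist() if len(k) else '')
cv2.imwrite('pics/t3.png',cv2.resize(p[180:300,240:400,::-1],(800,600),interpolation=cv2.INTER_CUBIC))
E
```

```text
[ 0.47724236 -0.24671283  0.0239278 ] 0.03483816836977104
-1 76 tool x pct [-82.5 -61.2 -37. ] y [-9.7  3.6 10.3 13.7 14.8] z [-32.9 -21.9 -16.7]
1 53 tool x pct [-74.3 -55.2 -39.1] y [ 4.9  8.2 10.7 13.6 14.3] z [20.1 26.6 34.2]
top: hist x(behind) (array([  0,   0,   0,   0,   0,  17,  39, 747,   0,   0,   0,   0,   0,
         0,   0,   0,   0,   0,  15,   0]), array([  0,  20,  40,  60,  80, 100, 120, 140, 160, 180, 200, 220, 240,
       260, 280, 300, 320, 340, 360, 380, 400]))
60 110 4 [[-38.0, -87.0], [-37.9, -82.9], [-37.5, 71.6]]
110 150 799 [[-37.7, -95.4], [-2.1, 67.3], [37.6, 94.7]]
150 200 0
```

In xy the fingers agree with the reported pose, but the tips sit about 37 mm above the reported TCP. I'll confirm this with a gentle touch: at a 35 mm gap, the tips rest on the bracket's 51 mm high top.

Emit:
move_arm([
  [[0.3,0,0,0],[0.2,0,0,0],[0.1,0,0,0],[0,0,0,0]],
])

```text
clock: 6.05
tool_pos: [0.4771, -0.2467, 0.0176]
orientation: [5.3, 90.0, 171.4]
force: [-0.4, 0.1, -0.1]
opening: 0.0339
```

Emit:
move_arm([
  [[0.1,0,0,0],[0.1,0,0,0],[0,0,0,0]],
])

```text
clock: 6.35
tool_pos: [0.4772, -0.2467, 0.0158]
orientation: [9.8, 90.0, 175.9]
force: [-0.1, 0.3, 0.0]
opening: 0.0341
```

Emit:
move_arm([
  [[0.1,0,0,0],[0,0,0,0]],
])

```text
clock: 6.55
tool_pos: [0.4773, -0.2468, 0.0157]
orientation: [142.2, 90.0, -51.7]
force: [-2.6, 2.5, 7.5]
opening: 0.0342
```

Emit:
move_arm([
  [[0.1,0,0,0],[0,0,0,0]],
])

```text
clock: 6.75
tool_pos: [0.4774, -0.2469, 0.0156]
orientation: [149.0, 90.0, -44.9]
force: [-4.5, 3.7, 16.7]
opening: 0.0341
```

Contact came at a reported z of 15.7 mm where the true height is 51 mm, so true z = reported z + 35 mm. From here on I apply that correction.

Emit:
move_arm([
  [[-0.6,0,0,0],[-0.6,0,0,0],[0,0,0,0],[0,0,0,0],[0,0,0,0],[0,0,0,0]],
], jaw=7.0)

```text
clock: 7.35
tool_pos: [0.4771, -0.2467, 0.0256]
orientation: [3.7, 90.0, 169.8]
force: [0.9, 0.2, -0.4]
opening: 0.0695
```

```bash
python3 - <<'E'
from h import *
goto(.4773,-.247,-.0093,166.0)
E
```

```text
t 7.35 tcp [ 0.4771 -0.2467  0.0256] zang 166.07 open 0.0695 F [ 0.9  0.2 -0.4] q [ -6.  17. -29.  -0. -44.  -8.]
shift cm [ 3.49  0.03 -0.03] spin 0.001
```

Emit:
move_arm([
  [[1.2,0,0,0],[1.2,0,0,0],[1.1,0,0,0],[0,0,0,0],[0,0,0,0]],
])

```text
clock: 7.85
tool_pos: [0.4768, -0.2467, -0.0097]
orientation: [10.7, 89.9, 176.8]
force: [-0.8, 0.3, -0.3]
opening: 0.0699
```

Emit:
move_arm([
  [[0,0,0,0],[0,0,0,0],[0,0,0,0],[0,0,0,0],[0,0,0,0],[0,0,0,0]],
], jaw=3.0)

```text
clock: 8.45
tool_pos: [0.4775, -0.2467, -0.0088]
orientation: [178.3, 90.0, -15.7]
force: [-1.3, 0.8, 2.9]
opening: 0.0398
```

Emit:
move_arm([
  [[0.15,0,0,0],[-0.15,-0.38,0,0],[-0.15,-0.38,0,0],[0,0,0,0]],
])

```text
clock: 8.85
tool_pos: [0.479, -0.2389, -0.0077]
orientation: [-15.8, 90.0, 150.3]
force: [0.8, 0.1, -2.9]
opening: 0.0398
```

```bash
cat >> h.py <<'E'
def tilt(name,show=True,box=(195,220,100,75)):
    p,d=snapshot('side');C=cloud('side',d);tp,R,o=tool();L=(C-tp)@R*1000
    goto(*tp);x,y,w,h=box
    g=p.astype(int);m=(g.max(2)-g.min(2)<25)&(g.min(2)>120)&(np.abs(L[...,2])<14)&(np.abs(L[...,1])<75)&(C[...,2]>.006)&(C[...,2]<.075)
    q=np.c_[-L[...,1][m],C[...,2][m]*1000];print('n',len(q),'h rng',np.percentile(q[:,0],[1,99]).round(1),'z rng',np.percentile(q[:,1],[1,99]).round(1))
    for a in range(-60,60,8):
        k=q[(q[:,0]>=a)&(q[:,0]<a+8)]
        if len(k)>2:print(a+4,len(k),k[:,1].min().round(),np.median(k[:,1]).round(1),k[:,1].max().round(),end=' | ')
    print()
    if show:cv2.imwrite(f'pics/{name}.png',cv2.resize(p[y:y+h,x:x+w,::-1],(800,600),interpolation=cv2.INTER_CUBIC))
E
python3 -c "
from h import *
tilt('a1')"
```

```text
t 8.9 tcp [ 0.4789 -0.2391 -0.0078] zang 166.09 open 0.0394 F [ 0.2 -0.8 -2.3] q [ -6.  20. -31.  -0. -39.  -8.]
shift cm [0. 0. 0.] spin None
n 172 h rng [-37.8  15.9] z rng [ 8.4 55.1]
-40 15 46.0 49.8 55.0 | -32 18 41.0 49.2 54.0 | -24 24 10.0 50.4 54.0 | -16 47 7.0 41.3 54.0 | -8 19 48.0 51.9 55.0 | 0 23 44.0 49.6 56.0 | 8 20 47.0 51.0 54.0 | 16 6 48.0 48.1 51.0 |
```

No rotation: the bracket was only lifted (−2.9 N, its weight). I'll press harder so that the lower edge bites, then drag.

Emit:
move_arm([
  [[0.15,0,0,0],[0.15,0,0,0],[0,0,0,0]],
])

```text
clock: 9.2
tool_pos: [0.479, -0.2393, -0.0088]
orientation: [111.7, 90.0, -82.2]
force: [-7.5, 6.8, 22.6]
opening: 0.0399
```

Emit:
move_arm([
  [[0,-0.2,0,0],[0,-0.2,0,0]],
])

```text
clock: 9.4
tool_pos: [0.4807, -0.237, -0.0088]
orientation: [132.1, 89.9, -61.7]
force: [-3.1, -6.4, 13.1]
opening: 0.0402
```

Emit:
move_arm([
  [[0,-0.2,0,0],[0,-0.2,0,0]],
])

```text
clock: 9.6
tool_pos: [0.4825, -0.2332, -0.0088]
orientation: [151.5, 89.8, -42.3]
force: [-2.2, -6.2, 12.9]
opening: 0.0399
```

```bash
python3 -c "
from h import *
tilt('a2')"
```

```text
t 9.65 tcp [ 0.4826 -0.2329 -0.0088] zang 166.15 open 0.04 F [-2.5 -5.5 13.6] q [ -5.  20. -31.   0. -39.  -9.]
shift cm [0. 0. 0.] spin None
n 171 h rng [-38.7  14.7] z rng [ 8.  54.9]
-40 11 45.0 50.1 56.0 | -32 21 38.0 49.1 52.0 | -24 28 7.0 46.0 53.0 | -16 43 8.0 48.8 54.0 | -8 19 45.0 50.0 51.0 | 0 25 43.0 50.2 55.0 | 8 17 48.0 50.5 55.0 | 16 7 48.0 49.1 51.0 |
```

The bracket slides on the mat (μ ≈ 0.5) and the grip holds it rigidly, so it needs a wall to trip against. The fixture plate's 8 mm rear edge, clear of stop and screws, suits this, and that heading is also the seating heading. I'll carry the bracket there.

Emit:
move_arm([
  [[-2,0,0,0],[-4,0,0,0],[-4,0,0,0],[0,-2.57,1.04,0],[0,-4.57,1.84,0],[0,-4.57,1.84,0],[0,-4.57,1.84,0],[0,-4.57,1.84,0]],
])

```text
clock: 10.45
tool_pos: [0.4489, -0.0075, 0.0893]
orientation: [-52.8, 90.0, 113.2]
force: [2.6, -0.4, -2.1]
opening: 0.0399
```

Emit:
move_arm([
  [[0,-4.57,1.84,0],[0,-4.57,1.84,0],[0,-4.57,1.84,0],[0,-4.57,1.84,0],[0,-4.57,1.84,0],[0,-2,0.8,0],[0,0,0,0.14],[0,0,0,0.14]],
])

```text
clock: 11.25
tool_pos: [0.4118, 0.257, 0.0888]
orientation: [74.5, 89.9, -135.7]
force: [-1.0, 0.0, -3.5]
opening: 0.0397
```

Emit:
move_arm([
  [[0,0,0,0.14],[0,0,0,0.14],[0,0,0,0.14],[0,0,0,0.14],[0,0,0,0.14],[0,0,0,0.12],[0,0,0,0]],
])

```text
clock: 11.95
tool_pos: [0.4122, 0.256, 0.0891]
orientation: [118.8, 90.0, -138.2]
force: [0.1, -0.2, -3.0]
opening: 0.0397
```

```bash
python3 - <<'E'
from h import *
goto(.4142,.2553,-.011,102.9)
p,d=snapshot('side');cv2.imwrite('pics/b1.png',cv2.resize(p[110:230,120:280,::-1],(800,600),interpolation=cv2.INTER_CUBIC))
E
```

```text
t 11.95 tcp [0.4122 0.256  0.0891] zang 102.94 open 0.0397 F [ 0.1 -0.2 -3. ] q [  55.    8.  -31.   -0.  -51. -132.]
shift cm [10.01 -0.19 -0.11] spin 0.001
```

View pics/b1.png

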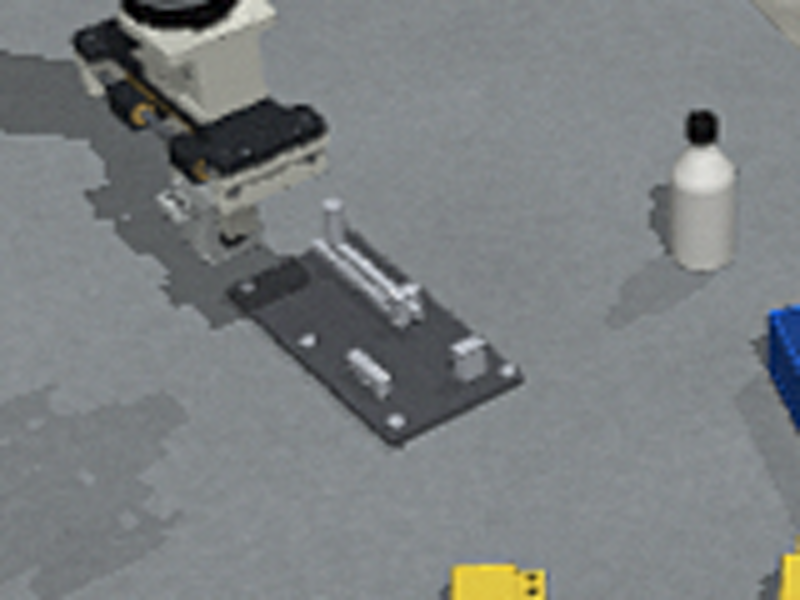

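The bracket is held, foot side away from the plate, at about (225,235) in the crop. The plate's rear edge runs from (235,290) to (395,440), and the chosen span between the screws (245,288) and (307,340) is free. Lowering now.

Emit:
move_arm([
  [[3,0,0,0],[3,-0.1,-0.1,0],[3,-0.1,0,0],[0.6,0,0,0],[0.2,0,0,0],[0.2,0,0,0],[0,0,0,0]],
])

```text
clock: 12.7
tool_pos: [0.4152, 0.2565, -0.0095]
orientation: [-52.8, 89.9, 50.3]
force: [-0.4, -0.3, -2.6]
opening: 0.0402
```

Emit:
move_arm([
  [[0,-0.2,0,0],[0,-0.2,0,0],[0,0,0,0]],
])

```text
clock: 13.0
tool_pos: [0.4188, 0.2569, -0.0101]
orientation: [-48.0, 90.0, 55.0]
force: [0.2, -0.6, -1.9]
opening: 0.0397
```

Emit:
move_arm([
  [[0,-0.2,0,0],[0,0,0,0]],
])

```text
clock: 13.2
tool_pos: [0.4192, 0.2561, -0.0109]
orientation: [113.8, 89.8, -143.2]
force: [-5.7, -0.0, -1.4]
opening: 0.0395
```

Emit:
move_arm([
  [[-0.12,-0.35,0,0],[-0.15,-0.32,0,0],[-0.1,-0.34,0,0],[-0.1,-0.34,0,0]],
])

```text
clock: 13.6
tool_pos: [0.4306, 0.2583, -0.0068]
orientation: [109.9, 89.7, -147.1]
force: [-11.1, 1.4, -1.3]
opening: 0.0398
```

```bash
python3 -c "
from h import *
tilt('b2',True,(135,120,64,48))"
```

```text
t 13.65 tcp [ 0.4311  0.2584 -0.0067] zang 102.99 open 0.0396 F [-10.9   1.4   0.5] q [  53.   18.  -34.   -0.  -38. -130.]
shift cm [0. 0. 0.] spin None
n 53 h rng [-65.8  -6.4] z rng [ 7.4 64.2]
-40 12 49.0 57.9 64.0 | -32 18 9.0 21.3 63.0 | -24 15 11.0 29.2 60.0 | -16 4 52.0 56.1 58.0 |
```

View pics/b2.png

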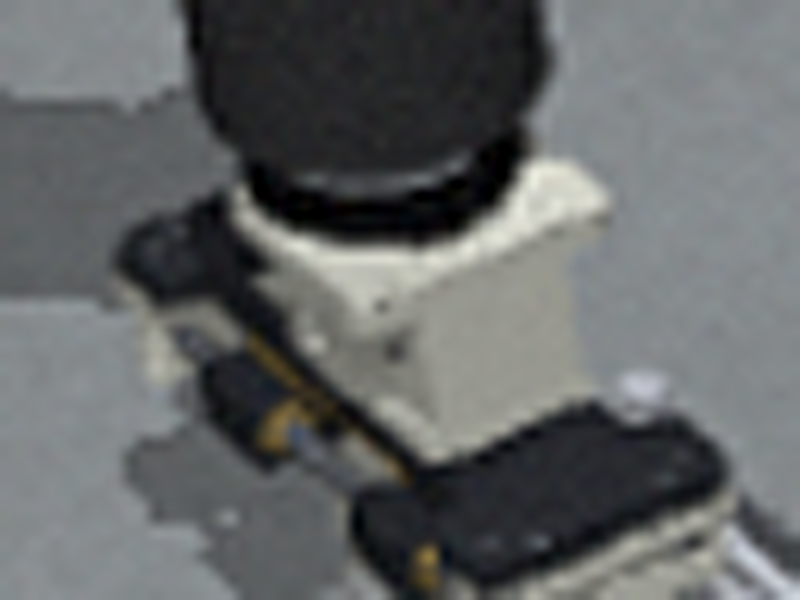

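The wrist hides the part in this view. However, the depth shows the foot side risen to about 60 mm with a steady 11 N against the wall, so it is pivoting. Continuing the arc.

Emit:
move_arm([
  [[-0.04,-0.36,0,0],[-0.03,-0.35,0,0],[0.02,-0.36,0,0],[0.03,-0.35,0,0]],
])

```text
clock: 14.05
tool_pos: [0.4449, 0.2616, -0.0062]
orientation: [112.1, 89.7, -144.9]
force: [-10.0, 0.4, 2.9]
opening: 0.04
```

```bash
python3 -c "
from h import *
tilt('b2',False)"
```

```text
t 14.1 tcp [ 0.4454  0.2618 -0.0063] zang 103.01 open 0.0397 F [-9.4 -0.5  3.2] q [  52.   19.  -33.   -0.  -39. -129.]
shift cm [0. 0. 0.] spin None
n 64 h rng [-42.4  71.6] z rng [11.9 70.9]
-40 22 19.0 29.1 69.0 | -32 28 30.0 43.0 71.0 | -24 6 17.0 45.8 63.0 |
```

Max height has risen to 70 mm, as expected for about 40°. Continuing.

Emit:
move_arm([
  [[0.08,-0.35,0,0],[0.09,-0.35,0,0],[0.14,-0.33,0,0],[0.15,-0.32,0,0]],
])

```text
clock: 14.5
tool_pos: [0.4588, 0.2649, -0.0104]
orientation: [116.2, 89.8, -140.8]
force: [-8.2, -1.3, 5.7]
opening: 0.0398
```

Emit:
move_arm([
  [[0.2,-0.3,0,0],[0.2,-0.29,0,0],[0.24,-0.26,0,0],[0.25,-0.25,0,0]],
])

```text
clock: 14.9
tool_pos: [0.4707, 0.2679, -0.0186]
orientation: [132.6, 89.9, -124.3]
force: [-3.6, -4.1, 9.6]
opening: 0.0398
```

```bash
python3 -c "
from h import *
tilt('b2',False)"
```

```text
t 14.95 tcp [ 0.471   0.268  -0.0189] zang 103.07 open 0.0398 F [-3.8 -2.7  8.9] q [  50.   21.  -30.    0.  -38. -127.]
shift cm [0. 0. 0.] spin None
n 57 h rng [-53.6 -20. ] z rng [22.6 54.1]
-48 14 34.0 41.8 50.0 | -40 15 40.0 45.7 53.0 | -32 15 8.0 48.8 53.0 | -24 10 50.0 52.4 55.0 |
```

Emit:
move_arm([
  [[0.28,-0.21,0,0],[0.3,-0.2,0,0],[0.1,-0.05,0,0],[0,0,0,0]],
])

```text
clock: 15.35
tool_pos: [0.4765, 0.2696, -0.0249]
orientation: [-135.6, 89.9, -32.5]
force: [-0.1, -3.6, 7.0]
opening: 0.0397
```

```bash
python3 -c "
from h import *
tilt('b2',False)"
```

```text
t 15.4 tcp [ 0.4765  0.2696 -0.0249] zang 103.09 open 0.0398 F [ 0.7 -3.2  7.3] q [  50.   22.  -30.    0.  -38. -127.]
shift cm [0. 0. 0.] spin None
n 52 h rng [-53.6 -21.9] z rng [15.8 54.9]
-56 5 44.0 48.0 49.0 | -48 13 24.0 45.9 49.0 | -40 15 40.0 47.4 51.0 | -32 10 45.0 47.7 52.0 | -24 9 7.0 48.1 58.0 |
```

It now lies flat, with its top at about 48 mm (8 + 40) on the plate edge. Next: lift, carry back onto the bench, lower and release.

Emit:
move_arm([
  [[-1,0,0,0],[-2,0,0,0],[0,2.5,0,0],[0,2.5,0,0],[0,2.5,0,0],[1,0,0,0],[1,0,0,0],[0,0,0,0]],
])

```text
clock: 16.2
tool_pos: [0.4027, 0.2529, -0.0169]
orientation: [130.7, 89.9, -126.2]
force: [0.9, -1.0, -2.4]
opening: 0.04
```

```bash
python3 -c "
from h import *
goto(.403,.253,-.0329,102.94)"
```

```text
t 16.2 tcp [ 0.4027  0.2529 -0.0169] zang 103.05 open 0.04 F [ 0.9 -1.  -2.4] q [  56.   16.  -39.   -0.  -35. -133.]
shift cm [ 1.6  -0.03  0.01] spin 0.002
```

Emit:
move_arm([
  [[0.5,0,0,0],[0.5,0,0,0],[0.3,0,0,0],[0.1,0,0,0],[0.1,0,0,0],[0,0,0,0]],
])

```text
clock: 16.8
tool_pos: [0.4027, 0.253, -0.031]
orientation: [156.1, 90.0, -100.9]
force: [0.5, 0.4, -3.3]
opening: 0.0398
```

Emit:
move_arm([
  [[0.1,0,0,0],[0.05,0,0,0],[0,0,0,0]],
])

```text
clock: 17.1
tool_pos: [0.403, 0.2532, -0.0317]
orientation: [-74.6, 90.0, 28.5]
force: [-1.7, -1.0, 5.8]
opening: 0.0396
```

Emit:
move_arm([
  [[0.1,0,0,0],[0,0,0,0]],
])

```text
clock: 17.3
tool_pos: [0.4035, 0.2534, -0.0324]
orientation: [-74.7, 89.9, 28.4]
force: [1.3, -1.9, 8.8]
opening: 0.0396
```

Emit:
move_arm([
  [[0,0,0,0],[0,0,0,0],[0,0,0,0],[0,0,0,0]],
], jaw=6.0)

```text
clock: 17.7
tool_pos: [0.4027, 0.253, -0.0334]
orientation: [-23.6, 90.0, 79.4]
force: [0.3, 0.8, 0.4]
opening: 0.059
```

Emit:
move_arm([
  [[-2,0,0,0],[-4,0,0,0],[-4,0,0,0],[0,4,0,0],[0,4,0,0],[0,0,0,0]],
])

```text
clock: 18.3
tool_pos: [0.3214, 0.2326, 0.0665]
orientation: [72.2, 89.9, 175.3]
force: [0.5, 0.5, -0.9]
opening: 0.0601
```

```bash
cat >> h.py <<'E'
SEAT=np.array([.5103,.1851]);FX=np.array([-.9746,-.2238]);FY=np.array([.2238,-.9746])
def fix(C):return np.stack([(C[...,:2]-SEAT)@FX,(C[...,:2]-SEAT)@FY,C[...,2]],-1)*1000
def rep(n,p,d,box,zr,thr=110):
    C=cloud(n,d);F=fix(C);g=p.astype(int);x0,x1,y0,y1=box
    m=(g.max(2)-g.min(2)<25)&(g.min(2)>thr)&(F[...,0]>x0)&(F[...,0]<x1)&(F[...,1]>y0)&(F[...,1]<y1)&(F[...,2]>zr[0])&(F[...,2]<zr[1])
    q=F[m];print(n,len(q),'x',np.percentile(q[:,0],[2,50,98]).round(1),'y',np.percentile(q[:,1],[2,50,98]).round(1),'z',np.percentile(q[:,2],[2,50,98]).round(1));return q,m
E
python3 - <<'E'
from h import *
goto(.403,.253,-.0329,102.94)
for n in('side','top'):
    p,d=snapshot(n);q,m=rep(n,p,d,(40,170,-170,-20),(33,47),120)
    if m.any():
        k=cv2.convexHull(np.argwhere(m)[:,::-1].astype(np.int32)).reshape(-1,2);F=fix(onplane(n,k,.04));print(rect(F/1000))
    q,m=rep(n,p,d,(40,170,-170,-20),(48,70),120)
    if n=='side':cv2.imwrite('pics/c1.png',cv2.resize(p[110:200,110:230,::-1],(800,600),interpolation=cv2.INTER_CUBIC))
E
```

```text
t 18.3 tcp [0.3214 0.2326 0.0665] zang 103.09 open 0.0601 F [ 0.5  0.5 -0.9] q [  65.    1.  -42.   -0.  -46. -142.]
shift cm [ 9.93 -8.42  0.13] spin 0.003
side 104 x [ 88.6 113.2 134.2] y [-109.8  -83.3  -66.3] z [33.9 39.  44. ]
(array([108.8, -85.2]), array([47. , 53.8]), 87.2)
side 20 x [87.2 92.7 98.4] y [-102.8  -87.2  -73.9] z [49.2 55.6 59. ]
top 198 x [ 89.  114.2 132.1] y [-106.9  -86.   -69.5] z [36.  39.6 43. ]
(array([109.6, -87.9]), array([46.8, 38.3]), 1.1)
top 33 x [86.5 90.9 95.3] y [-100.3  -88.9  -77.2] z [51.8 55.8 60. ]
```

View pics/c1.png

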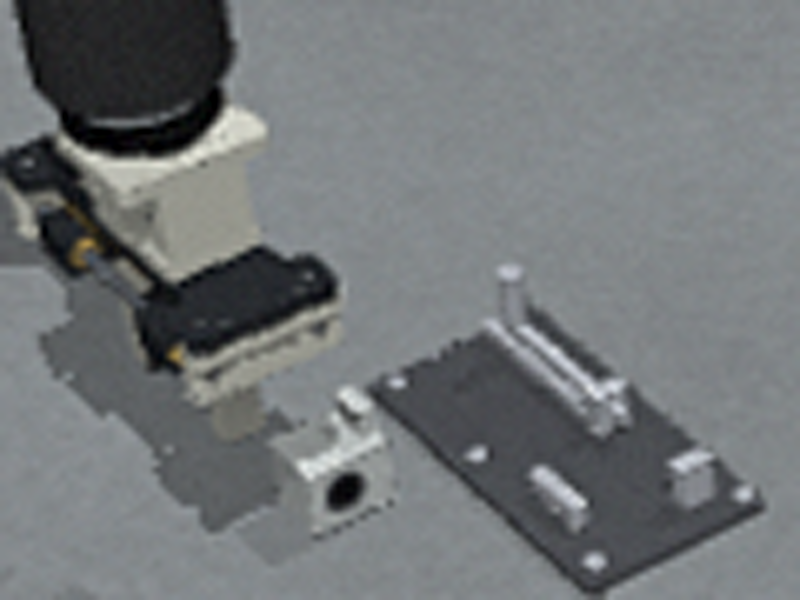

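The bracket lies flat on its back on the bench at about (345,480) in the crop, foot up and next to the plate edge, and it has been released. Next I take a new grip, higher and on the block's middle, for the second tip.

Emit:
move_arm([
  [[0,-3.1,-0.1,0],[0,-3.1,-0.07,0],[0,0,0,0],[3.5,0,0,0],[3.5,0,0,0],[1.9,0,0,0],[0,0,0,0]],
])

```text
clock: 19.1
tool_pos: [0.3846, 0.2453, -0.0251]
orientation: [132.4, 89.7, -124.7]
force: [-0.4, -0.1, 1.0]
opening: 0.0598
```

```bash
python3 -c "
from h import *
goto(.3831,.2452,-.0235,102.94)"
```

```text
t 19.1 tcp [ 0.3846  0.2453 -0.0251] zang 102.99 open 0.0598 F [-0.4 -0.1  1. ] q [  57.   16.  -41.   -0.  -33. -134.]
shift cm [-0.16  0.15  0.02] spin 0.001
```

Emit:
move_arm([
  [[-0.15,0.1,0,0],[0,0,0,0],[0,0,0,0],[0,0,0,0],[0,0,0,0],[0,0,0,0]],
], jaw=3.0)

```text
clock: 19.7
tool_pos: [0.3853, 0.2482, -0.0197]
orientation: [-50.2, 89.8, 52.9]
force: [-1.4, 0.7, 7.8]
opening: 0.0397
```

Emit:
move_arm([
  [[-0.15,0,0,0],[0,-1,0,0],[0,-1,0,0],[0,-0.9,0,0],[0,0,0,0]],
])

```text
clock: 20.2
tool_pos: [0.4143, 0.2541, -0.0197]
orientation: [-81.7, 90.0, 21.3]
force: [0.5, -0.1, -1.4]
opening: 0.0399
```

Emit:
move_arm([
  [[0,-0.2,0,0],[0,-0.2,0,0],[0,0,0,0]],
])

```text
clock: 20.5
tool_pos: [0.4167, 0.2543, -0.0196]
orientation: [127.8, 90.0, -129.2]
force: [0.7, 0.3, -3.1]
opening: 0.0396
```

Emit:
move_arm([
  [[0,-0.15,0,0],[0,-0.15,0,0],[0,0,0,0]],
])

```text
clock: 20.8
tool_pos: [0.4188, 0.2548, -0.0196]
orientation: [106.2, 89.9, -150.7]
force: [-4.6, -0.1, 0.6]
opening: 0.0392
```

Emit:
move_arm([
  [[0,-0.15,0,0],[0,0,0,0]],
])

```text
clock: 21.0
tool_pos: [0.4189, 0.2547, -0.0195]
orientation: [102.1, 89.8, -154.9]
force: [-14.0, 3.1, 7.9]
opening: 0.0397
```

Emit:
move_arm([
  [[-0.17,-0.26,0,0],[-0.17,-0.26,0,0],[-0.13,-0.27,0,0],[-0.13,-0.27,0,0]],
])

```text
clock: 21.4
tool_pos: [0.4274, 0.2555, -0.015]
orientation: [110.2, 89.6, -146.8]
force: [-13.5, 1.6, -3.2]
opening: 0.0397
```

```bash
cat >> h.py <<'E'
def look2():
    tp,R,o=tool();goto(*tp)
    p,d=snapshot('side')
    q,m=rep('side',p,d,(-30,130,-130,-40),(10,80),100)
    q=q[np.abs(q[:,1]+90)<17]
    for a in range(-30,120,6):
        k=q[(q[:,0]>=a)&(q[:,0]<a+6)]
        if len(k)>2:print(a+3,len(k),k[:,2].min().round(),np.median(k[:,2]).round(1),k[:,2].max().round(),end=' | ')
    print()
E
python3 -c "
from h import *
look2()"
```

```text
t 21.4 tcp [ 0.4274  0.2555 -0.015 ] zang 102.96 open 0.0397 F [-13.5   1.6  -3.2] q [  53.   18.  -35.   -0.  -37. -130.]
shift cm [0. 0. 0.] spin None
side 193 x [-29.1  83.5 101.7] y [-127.4  -74.4  -45.2] z [12.2 32.7 60.7]
-27 6 12.0 24.5 28.0 | -21 5 16.0 16.8 23.0 | 81 5 43.0 46.7 48.0 | 87 9 44.0 48.6 52.0 | 93 27 14.0 40.3 51.0 | 99 22 14.0 20.9 35.0 |
```

It is pivoting: the head end rose from 40 to about 50 mm. Continuing.

Emit:
move_arm([
  [[-0.09,-0.29,0,0],[-0.08,-0.29,0,0],[-0.03,-0.3,0,0],[-0.03,-0.3,0,0],[0.02,-0.3,0,0],[0.02,-0.3,0,0]],
])

```text
clock: 22.05
tool_pos: [0.4451, 0.2595, -0.0127]
orientation: [111.9, 89.6, -145.2]
force: [-14.2, -0.2, 1.7]
opening: 0.0397
```

```bash
python3 -c "
from h import *
look2()"
```

```text
t 22.05 tcp [ 0.4451  0.2595 -0.0127] zang 102.98 open 0.0397 F [-14.2  -0.2   1.7] q [  52.   19.  -33.   -0.  -38. -129.]
shift cm [0. 0. 0.] spin None
side 187 x [-28.1  74.9  93.6] y [-107.9  -71.   -43.7] z [12.2 37.2 62.5]
-27 3 12.0 16.5 18.0 | 69 7 56.0 59.5 62.0 | 75 17 51.0 56.8 63.0 | 81 20 18.0 47.1 57.0 | 87 19 28.0 39.1 46.0 | 93 11 29.0 33.3 37.0 |
```

Emit:
move_arm([
  [[0.07,-0.3,0,0],[0.08,-0.3,0,0],[0.12,-0.27,0,0],[0.12,-0.27,0,0],[0.17,-0.25,0,0],[0.17,-0.25,0,0]],
])

```text
clock: 22.7
tool_pos: [0.4624, 0.2637, -0.0191]
orientation: [118.0, 89.7, -138.9]
force: [-8.7, -3.1, 7.5]
opening: 0.0396
```

Emit:
move_arm([
  [[0.21,-0.21,0,0],[0.21,-0.21,0,0],[0.1,-0.1,0,0],[0,0,0,0]],
])

```text
clock: 23.1
tool_pos: [0.4686, 0.2653, -0.0239]
orientation: [126.5, 89.8, -130.4]
force: [-4.1, -2.9, 8.1]
opening: 0.0397
```

```bash
python3 -c "
from h import *
look2()"
```

```text
t 23.1 tcp [ 0.4686  0.2653 -0.0239] zang 103.05 open 0.0397 F [-4.1 -2.9  8.1] q [  50.   22.  -31.   -0.  -38. -127.]
shift cm [0. 0. 0.] spin None
side 153 x [-22.9  54.9  71.9] y [-111.4  -69.4  -43.3] z [12.3 44.4 63.7]
51 10 51.0 56.2 62.0 | 57 13 48.0 55.6 58.0 | 63 13 17.0 53.8 58.0 | 69 16 42.0 52.1 58.0 | 75 3 53.0 54.3 56.0 |
```

About 10° of the turn remains, by the slope of the top. I'll set it fully on the plate and press: contact at the back edge finishes the turn.

Emit:
move_arm([
  [[-0.8,0,0,0],[0,-0.6,0,0],[0,-0.6,0,0],[0.5,0,0,0],[0.2,0,0,0],[0,0,0,0]],
])

```text
clock: 23.75
tool_pos: [0.4832, 0.2706, -0.0223]
orientation: [-74.7, 89.8, 28.4]
force: [3.0, -0.9, 5.3]
opening: 0.04
```

Emit:
move_arm([
  [[0.1,0,0,0],[0.1,0,0,0],[0,0,0,0]],
])

```text
clock: 24.05
tool_pos: [0.4839, 0.2709, -0.0234]
orientation: [-75.3, 89.7, 27.8]
force: [3.5, -2.0, 11.6]
opening: 0.0396
```

Emit:
move_arm([
  [[0.1,0,0,0],[0.1,0,0,0],[0,0,0,0]],
])

```text
clock: 24.35
tool_pos: [0.4847, 0.2712, -0.025]
orientation: [-74.6, 89.7, 28.6]
force: [5.4, -2.9, 13.9]
opening: 0.0397
```

```bash
python3 -c "
from h import *
look2()"
```

```text
t 24.35 tcp [ 0.4847  0.2712 -0.025 ] zang 103.16 open 0.0397 F [ 5.4 -2.9 13.9] q [  50.   23.  -29.    0.  -38. -127.]
shift cm [0. 0. 0.] spin None
side 155 x [-21.5  39.4  53.7] y [-112.7  -73.2  -45.1] z [11.9 40.8 67. ]
27 3 19.0 52.5 59.0 | 33 9 54.0 56.1 61.0 | 39 13 11.0 54.8 63.0 | 45 19 15.0 53.5 60.0 | 51 24 24.0 49.9 59.0 |
```

Emit:
move_arm([
  [[0.1,0,0,0],[0.05,0,0,0],[0,0,0,0]],
])

```text
clock: 24.7
tool_pos: [0.4852, 0.2715, -0.0262]
orientation: [-73.9, 89.6, 29.3]
force: [7.0, -1.7, 15.4]
opening: 0.0397
```

```bash
python3 - <<'E'
from h import *
tp,R,o=tool();goto(*tp)
for i in range(2):
    p,d=snapshot('side');F=fix(cloud('side',d));g=p.astype(int)
    m=(g.max(2)-g.min(2)<25)&(g.min(2)>100)&(F[...,2]>46)&(F[...,2]<66)&(np.abs(F[...,1]+88)<25)&(F[...,0]>20)&(F[...,0]<60)
    m=big(m);q=F[m];A=np.c_[q[:,:2]-[40,-88],np.ones(len(q))];c,*_=np.linalg.lstsq(A,q[:,2],rcond=None);print(len(q),c.round(3),np.ptp(q[:,0]),np.ptp(q[:,1]))
cv2.imwrite('pics/d1.png',cv2.resize(p[110:200,110:230,::-1],(800,600),interpolation=cv2.INTER_CUBIC))
E
```

```text
t 24.7 tcp [ 0.4852  0.2715 -0.0262] zang 103.17 open 0.0397 F [ 7.  -1.7 15.4] q [  50.   23.  -29.    0.  -37. -127.]
shift cm [0. 0. 0.] spin None
59 [-7.2000e-02 -3.0000e-02  5.5268e+01] 27.20881377104395 43.62197313124876
59 [-1.0700e-01 -4.3000e-02  5.5502e+01] 26.281327015805722 39.87135093276002
```

View pics/d1.png

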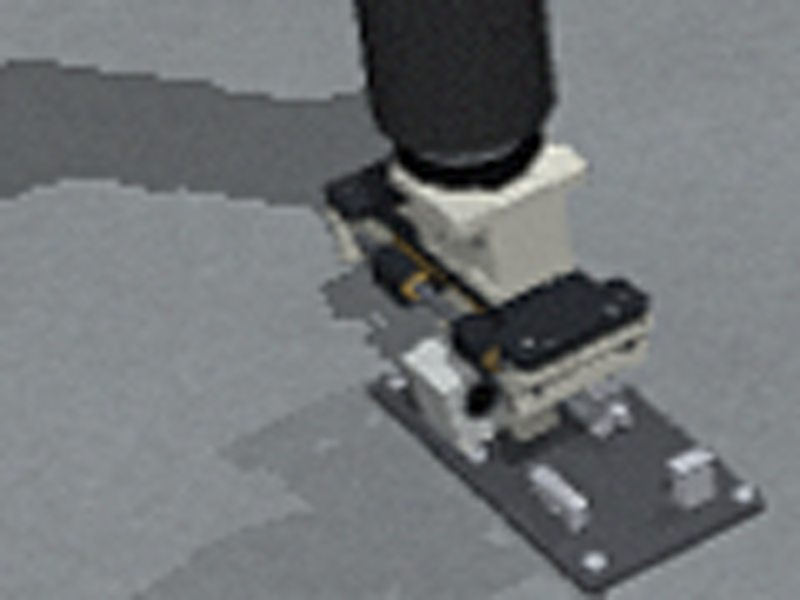

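The bracket stands on the plate at about (450,400) in the crop, tilted about 5°. I'll back off a little, press and drag forward to finish the turn.

Emit:
move_arm([
  [[-0.4,0,0,0],[-0.2,0.5,0,0],[0,0.6,0,0],[0.3,0,0,0],[0.3,0,0,0],[0,0,0,0]],
])

```text
clock: 25.4
tool_pos: [0.4699, 0.2666, -0.0274]
orientation: [128.0, 89.9, -128.9]
force: [-10.1, -2.4, 21.9]
opening: 0.0392
```

Emit:
move_arm([
  [[0.08,-0.2,0,0],[0.04,-0.3,0,0],[0,-0.3,0,0],[0,0,0,0]],
])

```text
clock: 25.8
tool_pos: [0.4725, 0.2662, -0.0275]
orientation: [109.4, 89.5, -147.5]
force: [-39.2, -0.6, 56.0]
opening: 0.0395
```

```bash
cat >> h.py <<'E'
def slope(xc,yc,zr=(46,66),n='side'):
    p,d=snapshot(n);F=fix(cloud(n,d));g=p.astype(int)
    m=(g.max(2)-g.min(2)<25)&(g.min(2)>100)&(F[...,2]>zr[0])&(F[...,2]<zr[1])&(np.abs(F[...,1]-yc)<25)&(np.abs(F[...,0]-xc)<25)
    q=F[big(m)];A=np.c_[q[:,:2]-[xc,yc],np.ones(len(q))];c,*_=np.linalg.lstsq(A,q[:,2],rcond=None);print('slope',len(q),c.round(3),q.min(0).round(1),q.max(0).round(1))
    return p
E
python3 -c "
from h import *
tp,R,o=tool();goto(*tp);slope(45,-88);slope(45,-88)"
```

```text
t 25.8 tcp [ 0.4725  0.2662 -0.0275] zang 103.06 open 0.0395 F [-39.2  -0.6  56. ] q [  50.   22.  -30.   -0.  -38. -127.]
shift cm [0. 0. 0.] spin None
slope 62 [-2.2800e-01 -3.1000e-02  5.7339e+01] [  38.2 -107.8   46.2] [ 66.9 -63.3  62.5]
slope 64 [-2.090e-01 -4.900e-02  5.608e+01] [  37.5 -107.8   46.2] [ 67.1 -64.   59.5]
```

The back edge slipped over the plate rim and wedged (56 N). Lifting off and going further in before pressing again.

Emit:
move_arm([
  [[-0.5,0.2,0,0],[-0.7,0,0,0],[0,-0.6,0,0],[0,-0.6,0,0],[0,0,0,0]],
])

```text
clock: 26.4
tool_pos: [0.4894, 0.2713, -0.0184]
orientation: [-175.6, 90.0, -72.5]
force: [-0.7, -0.8, -2.6]
opening: 0.0395
```

```bash
python3 -c "
from h import *
tp,R,o=tool();goto(*tp);slope(40,-88,(50,80));look2()"
```

```text
t 26.4 tcp [ 0.4894  0.2713 -0.0184] zang 103.03 open 0.0395 F [-0.7 -0.8 -2.6] q [  49.   23.  -28.    0.  -39. -126.]
shift cm [0. 0. 0.] spin None
slope 65 [-1.8800e-01 -2.7000e-02  6.2204e+01] [  24.1 -108.8   50.9] [ 51.6 -63.6  71.4]
t 26.45 tcp [ 0.4888  0.2709 -0.0185] zang 103.0 open 0.0397 F [ 0.4 -0.2 -2.7] q [  49.   23.  -28.    0.  -39. -126.]
shift cm [0. 0. 0.] spin None
side 164 x [-26.8  36.1  49.1] y [-112.5  -71.4  -42.3] z [12.2 43.8 69.8]
27 9 58.0 62.9 70.0 | 33 10 60.0 64.5 70.0 | 39 13 17.0 58.0 66.0 | 45 29 25.0 54.0 67.0 | 51 3 58.0 63.5 67.0 |
```

Emit:
move_arm([
  [[0,0.3,0,0],[0.3,0.3,0,0],[0.15,0,0,0],[0.15,0,0,0],[0.15,0,0,0],[0.1,0,0,0],[0,0,0,0]],
])

```text
clock: 27.2
tool_pos: [0.4825, 0.2698, -0.0261]
orientation: [-104.6, 90.0, -1.5]
force: [-0.9, 0.3, -0.3]
opening: 0.0397
```

Emit:
move_arm([
  [[0.1,0,0,0],[0.08,-0.1,0,0],[0,-0.15,0,0],[0,-0.15,0,0],[0,0,0,0]],
])

```text
clock: 27.7
tool_pos: [0.4852, 0.27, -0.0273]
orientation: [111.6, 89.9, -145.4]
force: [-8.5, -2.2, 12.5]
opening: 0.0399
```

```bash
python3 -c "
from h import *
tp,R,o=tool();goto(*tp);slope(40,-88,(50,80));slope(40,-88,(50,80))"
```

```text
t 27.7 tcp [ 0.4852  0.27   -0.0273] zang 103.04 open 0.0399 F [-8.5 -2.2 12.5] q [  49.   23.  -29.   -0.  -38. -126.]
shift cm [0. 0. 0.] spin None
slope 54 [-1.0100e-01 -5.0000e-03  5.5716e+01] [  25.1 -110.7   50.2] [ 52.3 -63.3  61.9]
slope 57 [-5.1000e-02 -3.1000e-02  5.5283e+01] [  26.8 -110.1   50.3] [ 55.4 -63.2  62. ]
```

Emit:
move_arm([
  [[0,0,0,0],[0,0,0,0],[0,0,0,0],[0,0,0,0]],
], jaw=4.3)

```text
clock: 28.2
tool_pos: [0.4864, 0.2707, -0.0273]
orientation: [-73.2, 90.0, 29.9]
force: [-3.5, -1.1, 7.4]
opening: 0.0429
```

```bash
python3 -c "
from h import *
tp,R,o=tool();goto(*tp);slope(40,-88,(50,80));slope(40,-88,(50,80))"
```

```text
t 28.2 tcp [ 0.4864  0.2707 -0.0273] zang 103.06 open 0.0429 F [-3.5 -1.1  7.4] q [  49.   23.  -29.    0.  -38. -126.]
shift cm [0. 0. 0.] spin None
slope 38 [ 5.300e-02 -2.000e-03  5.447e+01] [  25.  -106.5   50.1] [ 46.5 -65.1  59.4]
slope 38 [1.6900e-01 4.1000e-02 5.5214e+01] [  23.1 -110.8   50.7] [ 48.8 -64.3  61.2]
```

It settled flat. I'll open, raise clear and measure exactly where it stands.

Emit:
move_arm([
  [[-0.3,0,0,0],[-2,0,0,0],[-4,0,0,0],[-4,0,0,0],[0,5,0,0],[0,5,0,0],[0,4,0,0],[0,0,0,0]],
], jaw=5.5)

```text
clock: 29.1
tool_pos: [0.3465, 0.237, 0.0752]
orientation: [30.9, 89.9, 134.0]
force: [-0.1, 0.7, 0.6]
opening: 0.055
```

```bash
python3 - <<'E'
from h import *
tp,R,o=tool();goto(*tp)
for n in('top','side'):
    p=slope(30,-88,(50,64),n);p,d=snapshot(n)
    C=cloud(n,d);F=fix(C);g=p.astype(int)
    m=(g.max(2)-g.min(2)<25)&(g.min(2)>100)&(F[...,2]>50)&(F[...,2]<64)&(abs(F[...,0]-30)<35)&(abs(F[...,1]+88)<35)
    k=cv2.convexHull(np.argwhere(big(m))[:,::-1].astype(np.int32)).reshape(-1,2);print(n,m.sum(),rect(fix(onplane(n,k,.056))/1000))
    q,m=rep(n,p,d,(-30,20,-110,-65),(11,28),100)
    cv2.imwrite(f'pics/e_{n}.png',cv2.resize(p[100:220,110:270,::-1] if n=='side' else p[190:280,90:210,::-1],(800,600),interpolation=cv2.INTER_CUBIC))
E
```

```text
t 29.1 tcp [0.3465 0.237  0.0752] zang 103.12 open 0.055 F [-0.1  0.7  0.6] q [  61.    3.  -39.   -0.  -48. -138.]
shift cm [0. 0. 0.] spin None
slope 216 [-0.0000e+00  1.0000e-03  5.5261e+01] [   5.1 -106.3   50.5] [ 43.8 -66.1  61.5]
top 223 (array([ 23.8, -85.8]), array([39.6, 40.2]), 89.9)
top 93 x [-29.5 -21.1   0.8] y [-108.1  -87.8  -65.8] z [13.7 17.6 27.5]
slope 89 [-2.0000e-03 -2.0000e-03  5.4619e+01] [   6.8 -107.7   50. ] [ 47.6 -64.5  60. ]
side 92 (array([ 29.1, -84. ]), array([45.3, 45.1]), 87.5)
side 53 x [-29.6 -22.   13. ] y [-108.5  -81.4  -65.6] z [11.8 18.  27.3]
```

View pics/e_top.png

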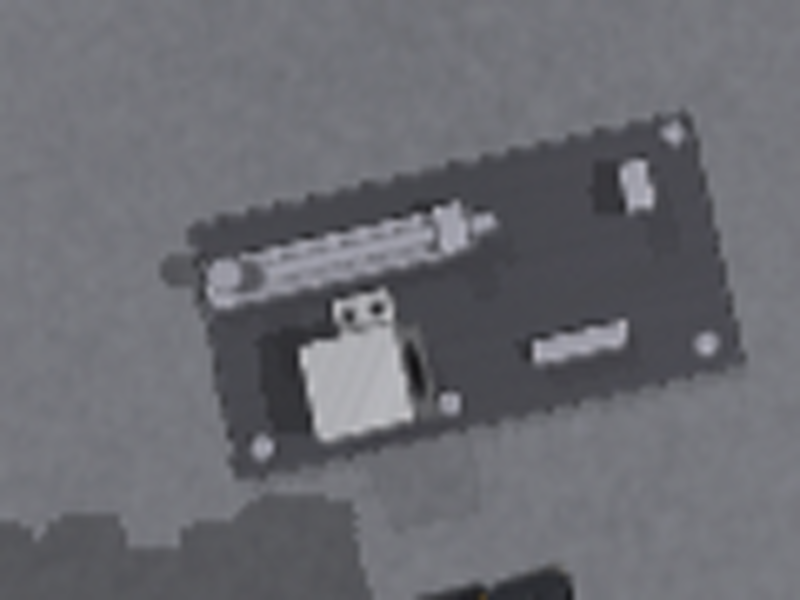

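The bracket stands upright on the plate, foot towards the bolt, with the body centre at (362,385) in the crop. That is fixture (24,−86) mm, square to within 0.1°. I'll regrip it and move it to the seat by the measured relative offset.

Emit:
move_arm([
  [[0,-4.1,-0.1,0],[0,-4.1,-0.09,0],[0,-4.2,0,0],[0,0,0,0],[3,0,0,0],[3,0,0,0],[2.9,0,0,0],[0,0,0,0]],
])

```text
clock: 30.1
tool_pos: [0.4698, 0.2626, -0.0181]
orientation: [123.2, 89.6, -133.8]
force: [-0.4, -0.6, 0.5]
opening: 0.0549
```

```bash
python3 -c "
from h import *
goto(.4679,.2634,-.0143,102.93)"
```

```text
t 30.1 tcp [ 0.4698  0.2626 -0.0181] zang 102.94 open 0.0549 F [-0.4 -0.6  0.5] q [  50.   21.  -30.   -0.  -39. -127.]
shift cm [-0.38  0.17  0.11] spin 0.0
```

Emit:
move_arm([
  [[-0.3,0.15,0.1,0],[0,0,0,0],[0,0,0,0]],
])

```text
clock: 30.4
tool_pos: [0.4705, 0.2669, -0.0094]
orientation: [-56.3, 89.8, 46.8]
force: [1.2, -0.5, 0.2]
opening: 0.0553
```

Emit:
move_arm([
  [[0,0,0,0],[0,0,0,0],[0,0,0,0],[0,0,0,0],[0,0,0,0]],
], jaw=3.0)

```text
clock: 30.9
tool_pos: [0.4697, 0.2661, -0.0104]
orientation: [-59.8, 90.0, 43.2]
force: [-2.2, -0.5, 5.5]
opening: 0.0397
```

```bash
python3 -c "
from h import *
tp,R,o=tool();t=tp[:2]-.0232*FX+.0855*FY;print(t);goto(t[0],t[1],tp[2]+.02,102.93)"
```

```text
[0.51145502 0.18798556]
t 30.9 tcp [ 0.4697  0.2661 -0.0104] zang 103.07 open 0.0397 F [-2.2 -0.5  5.5] q [  50.   21.  -30.    0.  -39. -127.]
shift cm [-2.   -2.3  -8.55] spin 0.002
```

Emit:
move_arm([
  [[-1.5,0,0,0],[-3,0,0,0],[0,-0.6,-2.15,0],[0,-0.6,-2.2,0],[0,-0.6,-2.2,0],[0,-0.5,-2,0],[0,0,0,0],[0,0,0,0]],
])

```text
clock: 31.7
tool_pos: [0.5109, 0.1872, 0.0335]
orientation: [102.3, 89.9, -154.7]
force: [0.2, -0.3, -4.0]
opening: 0.0399
```

```bash
python3 -c "
from h import *
goto(.5115,.188,-.0104,102.93)
p,d=snapshot('side');F=fix(cloud('side',d));g=p.astype(int)
m=(g.max(2)-g.min(2)<25)&(g.min(2)>100)&(F[...,2]>45)&(F[...,2]<110)&(abs(F[...,0])<45)&(abs(F[...,1])<24)
q=F[m];
print([(a,len(k),k[:,0].min().round(),k[:,0].max().round(),k[:,1].min().round(),k[:,1].max().round()) for a in range(45,110,8) for k in [q[(q[:,2]>a)&(q[:,2]<a+8)]] if len(k)])
"
```

```text
t 31.7 tcp [0.5109 0.1872 0.0335] zang 102.97 open 0.0399 F [ 0.2 -0.3 -4. ] q [  41.   17.  -27.   -0.  -45. -118.]
shift cm [ 4.39 -0.08  0.07] spin 0.001
[(45, 1, np.float64(21.0), np.float64(21.0), np.float64(2.0), np.float64(2.0)), (53, 18, np.float64(-33.0), np.float64(25.0), np.float64(-15.0), np.float64(23.0)), (61, 18, np.float64(-29.0), np.float64(25.0), np.float64(-13.0), np.float64(22.0)), (69, 18, np.float64(18.0), np.float64(24.0), np.float64(-17.0), np.float64(20.0)), (77, 9, np.float64(21.0), np.float64(24.0), np.float64(-13.0), np.float64(19.0)), (85, 15, np.float64(10.0), np.float64(24.0), np.float64(-15.0), np.float64(21.0)), (93, 28, np.float64(8.0), np.float64(24.0), np.float64(-19.0), np.float64(21.0)), (101, 4, np.float64(12.0), np.float64(23.0), np.float64(11.0), np.float64(23.0))]
```

Emit:
move_arm([
  [[0,-0.05,0.05,0],[1.4,0,0,0],[1.4,0,0,0],[1,0,0,0],[0.3,0,0,0],[0.1,0,0,0],[0,0,0,0]],
])

```text
clock: 32.45
tool_pos: [0.5118, 0.1887, -0.0078]
orientation: [-77.8, 90.0, 25.3]
force: [0.5, 0.4, -2.8]
opening: 0.04
```

Emit:
move_arm([
  [[0.1,0,0,0],[0.1,0,0,0],[0,0,0,0]],
])

```text
clock: 32.75
tool_pos: [0.5117, 0.1884, -0.0099]
orientation: [-63.2, 90.0, 39.9]
force: [0.3, 0.2, -2.8]
opening: 0.0397
```

Emit:
move_arm([
  [[0,0.15,0,0],[0,0.1,0,0],[0,0,0,0]],
])

```text
clock: 33.05
tool_pos: [0.5095, 0.1879, -0.0098]
orientation: [-75.3, 90.0, 27.7]
force: [1.4, -0.3, -2.4]
opening: 0.04
```

Emit:
move_arm([
  [[0,0.1,0,0],[0,0,0,0]],
])

```text
clock: 33.25
tool_pos: [0.5094, 0.1881, -0.0096]
orientation: [-77.0, 89.9, 26.1]
force: [5.4, 0.1, -4.0]
opening: 0.0395
```

The back touches the stop at TCP x ≈ 0.5095. Easing forward about 1.5 mm, lowering and releasing.

Emit:
move_arm([
  [[0,-0.22,0,0],[0,0,0,0],[0.1,0,0,0],[0.08,0,0,0],[0,0,0,0]],
])

```text
clock: 33.75
tool_pos: [0.5099, 0.1878, -0.0104]
orientation: [140.6, 90.0, -116.4]
force: [-5.7, -1.4, 15.5]
opening: 0.0398
```

Emit:
move_arm([
  [[0.03,0,0,0],[0,0,0,0]],
])

```text
clock: 33.95
tool_pos: [0.51, 0.1878, -0.0104]
orientation: [175.9, 90.0, -81.0]
force: [-7.9, -1.9, 18.2]
opening: 0.0399
```

Emit:
move_arm([
  [[-0.12,0,0,0],[0,0,0,0]],
])

```text
clock: 34.15
tool_pos: [0.5101, 0.188, -0.0104]
orientation: [75.6, 90.0, 178.6]
force: [-4.0, 0.1, 8.9]
opening: 0.0393
```

Emit:
move_arm([
  [[0,0,0,0],[0,0,0,0],[0,0,0,0],[0,0,0,0]],
], jaw=5.4)

```text
clock: 34.55
tool_pos: [0.5104, 0.188, -0.0111]
orientation: [121.3, 90.0, -135.7]
force: [0.4, 0.7, 0.6]
opening: 0.0536
```

Emit:
move_arm([
  [[-2,0,0,0],[-4,0,0,0],[-4,0,0,0],[0,5,0,0],[0,5,0,0],[0,5,0,0],[0,0,0,0]],
])

```text
clock: 35.25
tool_pos: [0.359, 0.151, 0.0886]
orientation: [78.9, 89.9, -178.0]
force: [0.9, 0.9, 0.2]
opening: 0.054
```

```bash
cat >> h.py <<'E'
def final():
    for n in('top','side'):
        p,d=snapshot(n);F=fix(cloud(n,d));g=p.astype(int);w=(g.max(2)-g.min(2)<25)&(g.min(2)>100)
        m=w&(F[...,2]>49)&(F[...,2]<64)&(abs(F[...,0])<30)&(abs(F[...,1])<30)
        k=cv2.convexHull(np.argwhere(big(m))[:,::-1].astype(np.int32)).reshape(-1,2);print(n,m.sum(),'body',rect(fix(onplane(n,k,.056))/1000),'z',np.median(F[m][:,2]).round(1))
        m=w&(F[...,2]>17)&(F[...,2]<28)&(F[...,0]>22)&(F[...,0]<40)&(abs(F[...,1])<30)
        if m.sum()>4:
            k=cv2.convexHull(np.argwhere(big(m))[:,::-1].astype(np.int32)).reshape(-1,2);print('  stop',rect(fix(onplane(n,k,.022))/1000))
        m=w&(F[...,2]>50)&(F[...,2]<66)&(abs(F[...,0]+30)<14)&(F[...,1]<-35)
        if m.sum():print('  knob',F[m].mean(0).round(1),m.sum())
E
python3 - <<'E'
from h import *
tp,R,o=tool();goto(*tp);final()
E
```

```text
t 35.25 tcp [0.359  0.151  0.0886] zang 103.08 open 0.054 F [0.9 0.9 0.2] q [  52.   -1.  -41.   -0.  -50. -129.]
shift cm [0. 0. 0.] spin None
top 221 body (array([ 2.2, -0.7]), array([40.1, 39.9]), 0.6) z 55.3
  stop (array([27.6, -0.6]), array([38.2, 10.3]), 88.1)
  knob [ -29.9 -127.7   58. ] 22
side 107 body (array([6.5, 3.1]), array([44.1, 46.4]), 1.6) z 53.7
  stop (array([27.9,  1.9]), array([16.1, 44. ]), 1.9)
  knob [ -28.  -125.6   57.1] 14
```

Seated: the top camera puts the body at (2.2,−0.7) and the stop's front at about 22.5, y −0.6, so the gap is under 1 mm and it is centred. Next, the bolt: closed fingers behind the knob, pushing +y.

Emit:
move_arm([
  [[0,0,4,0],[0,0,4,0],[0,-3,4,0],[0,-4,3,0],[0,-4,2.5,0],[0,-4,0,0],[0,-3.5,0,0],[0,0,0,0]],
], jaw=0)

```text
clock: 36.15
tool_pos: [0.5095, 0.3674, 0.087]
orientation: [175.8, 89.9, -81.2]
force: [-0.9, -1.7, -0.8]
opening: 0.0012
```

```bash
python3 -c "
from h import *
goto(.5001,.3633,0.0,102.93)"
```

```text
t 36.15 tcp [0.5095 0.3674 0.087 ] zang 102.94 open 0.0012 F [-0.9 -1.7 -0.8] q [  54.   21.  -13.    0.  -56. -131.]
shift cm [ 8.7   1.01 -0.18] spin 0.0
```

Emit:
move_arm([
  [[0,0.6,0,0],[3,0,0,0],[3,0,0,0],[2.5,0,0,0],[0,0,0,0],[0,0,0,0]],
])

```text
clock: 36.75
tool_pos: [0.4987, 0.365, 0.0045]
orientation: [155.7, 90.0, -101.2]
force: [0.2, 0.9, 1.0]
opening: 0.0007
```

```bash
python3 -c "
from h import *
goto(.5001,.3633,0.0,102.93)"
```

```text
t 36.75 tcp [0.4987 0.365  0.0045] zang 103.09 open 0.0007 F [0.2 0.9 1. ] q [  54.   25.  -19.    0.  -46. -131.]
shift cm [ 0.45 -0.1  -0.19] spin 0.003
```

Emit:
move_arm([
  [[0.3,0,0,0],[0,-0.05,-1.5,0],[0,-0.05,-1.5,0],[0,0,-1.5,0],[0,0,-1.5,0],[0,0,-1,0],[0,0,0,0]],
])

```text
clock: 37.45
tool_pos: [0.5162, 0.2953, 0.0013]
orientation: [145.7, 90.0, -111.4]
force: [0.3, -0.4, 0.9]
opening: 0.0005
```

Emit:
move_arm([
  [[0,0,-0.7,0],[0,0,-0.5,0],[0,0,0,0]],
])

```text
clock: 37.75
tool_pos: [0.5186, 0.2849, 0.001]
orientation: [143.6, 90.0, -113.4]
force: [0.4, 0.6, 1.2]
opening: 0.0004
```

```bash
python3 -c "
from h import *
tp,R,o=tool();goto(*tp);print((tp[:2]-SEAT)@FX,(tp[:2]-SEAT)@FY);final()"
```

```text
t 37.75 tcp [0.5186 0.2849 0.001 ] zang 103.04 open 0.0004 F [0.4 0.6 1.2] q [  48.   24.  -23.    0.  -44. -125.]
shift cm [0. 0. 0.] spin None
-0.0304606336982763 -0.09542832426453621
top 188 body (array([ 1.9, -0.4]), array([39.4, 39.3]), 0.9) z 55.4
  stop (array([27.8, -0.6]), array([ 9.4, 38.6]), 0.8)
side 100 body (array([5.8, 2.1]), array([42.6, 44.4]), 1.6) z 54.9
  stop (array([28.7,  2. ]), array([44.9, 16.6]), 87.5)
  knob [-18.9 -89.9  57.8] 9
```

Emit:
move_arm([
  [[0,0,-0.5,0],[0,0,-0.5,0],[0,0,0,0]],
])

```text
clock: 38.15
tool_pos: [0.5203, 0.2789, 0.001]
orientation: [-20.1, 89.7, 83.0]
force: [-9.3, 16.1, -2.8]
opening: 0.0008
```

Emit:
move_arm([
  [[0,0,-0.3,0],[0,0,-0.2,0],[0,0,0,0]],
])

```text
clock: 38.45
tool_pos: [0.5208, 0.2787, 0.0012]
orientation: [-21.4, 89.4, 81.7]
force: [-20.5, 33.1, -3.0]
opening: 0.0002
```

Firm stop (33 N). Backing off and checking the bolt position by camera.

Emit:
move_arm([
  [[0,0,0.6,0],[0,0,2,0],[-4,0,2,0],[-4,0,4,0],[0,5,4,0],[0,5,4,0],[0,5,0,0],[0,0,0,0]],
])

```text
clock: 39.25
tool_pos: [0.3599, 0.3803, 0.0761]
orientation: [126.4, 89.8, -130.4]
force: [2.0, 0.9, -0.7]
opening: 0.0002
```

```bash
python3 - <<'E'
from h import *
tp,R,o=tool();goto(*tp);final()
p,d=snapshot('top');a=cv2.resize(p[190:280,90:210,::-1],(800,600),interpolation=cv2.INTER_CUBIC)
cv2.imwrite('pics/f.png',a)
E
```

```text
t 39.25 tcp [0.3599 0.3803 0.0761] zang 103.21 open 0.0002 F [ 2.   0.9 -0.7] q [  68.   13.  -27.   -0.  -50. -145.]
shift cm [0. 0. 0.] spin None
top 218 body (array([ 2.3, -0.5]), array([40. , 39.6]), 1.0) z 55.4
  stop (array([27.8, -0.6]), array([ 9.4, 38.6]), 0.8)
  knob [-30.4 -64.5  59.1] 21
side 105 body (array([5.7, 2. ]), array([42.5, 44.6]), 0.9) z 54.1
  stop (array([28.6,  0.9]), array([42.8, 16.6]), 87.5)
  knob [-28.1 -63.1  57. ] 14
```

View pics/f.png

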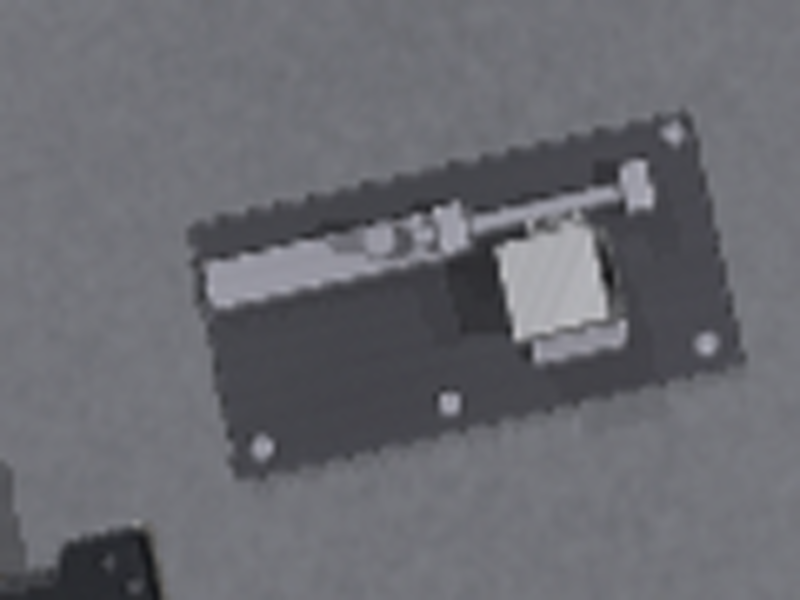

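The bolt rod spans from guide (452,225) to keeper (637,185) over the foot. The knob moved only about 63 mm, from −127.7 to −64.5, against a nominal 70. That may be the starting offset or it may be short, so I'll push again lower on the knob to check.

Emit:
move_arm([
  [[0,-5,0,0],[0,-5,0,0],[0,-5,0,0],[0,0,0,0],[0,0,0,0]],
])

```text
clock: 39.9
tool_pos: [0.5128, 0.4147, 0.0747]
orientation: [136.2, 89.9, -121.0]
force: [-0.9, -0.1, -0.9]
opening: 0.0006
```

```bash
python3 -c "
from h import *
t=SEAT-.030*FX-.125*FY;print(t)
goto(t[0],t[1],-.008,102.93)"
```

```text
[0.511563 0.313639]
t 39.9 tcp [0.5128 0.4147 0.0747] zang 102.85 open 0.0006 F [-0.9 -0.1 -0.9] q [  56.   24.  -10.    0.  -56. -133.]
shift cm [ 8.29  2.36 -9.82] spin -0.001
```

Emit:
move_arm([
  [[0,1.2,-4.5,0],[0,1.15,-4.5,0],[0,0,-0.8,0],[3,0,0,0],[3,0,0,0],[2.1,0,0,0],[0,0,0,0]],
])

```text
clock: 40.6
tool_pos: [0.5082, 0.3133, -0.0071]
orientation: [122.5, 89.7, -134.5]
force: [0.0, -0.5, 0.5]
opening: 0.0004
```

Emit:
move_arm([
  [[0,0,-1.2,0],[0,0,-1.2,0],[0,0,-0.8,0],[0,0,0,0]],
])

```text
clock: 41.0
tool_pos: [0.5179, 0.2828, -0.0035]
orientation: [-55.3, 89.9, 47.7]
force: [0.5, 0.5, 0.6]
opening: 0.0006
```

```bash
python3 -c "
from h import *
tp,R,o=tool();goto(*tp);print((tp[:2]-SEAT)@FX,(tp[:2]-SEAT)@FY)"
```

```text
t 41.0 tcp [ 0.5179  0.2828 -0.0035] zang 102.96 open 0.0006 F [0.5 0.5 0.6] q [  48.   24.  -23.   -0.  -43. -125.]
shift cm [0. 0. 0.] spin None
-0.02925175367010306 -0.09353972474227301
```

Emit:
move_arm([
  [[0.2,0,-0.4,0],[0,0,-0.2,0],[0,0,0,0]],
])

```text
clock: 41.3
tool_pos: [0.5193, 0.2803, -0.0056]
orientation: [-44.0, 89.8, 59.1]
force: [-4.0, 6.4, 3.8]
opening: 0.0007
```

Emit:
move_arm([
  [[0,0,-0.3,0],[0,0,0,0]],
])

```text
clock: 41.5
tool_pos: [0.5197, 0.28, -0.0055]
orientation: [-34.9, 89.6, 68.2]
force: [-9.7, 17.0, 4.3]
opening: 0.0007
```

Emit:
move_arm([
  [[0,0,-0.3,0],[0,0,0,0]],
])

```text
clock: 41.7
tool_pos: [0.52, 0.2798, -0.0053]
orientation: [-31.5, 89.4, 71.6]
force: [-18.1, 28.2, 4.3]
opening: 0.0007
```

```bash
python3 -c "
from h import *
tp,R,o=tool();goto(*tp);print((tp[:2]-SEAT)@FX,(tp[:2]-SEAT)@FY);final()"
```

```text
t 41.7 tcp [ 0.52    0.2798 -0.0053] zang 103.12 open 0.0007 F [-18.1  28.2   4.3] q [  47.   24.  -24.   -0.  -42. -124.]
shift cm [0. 0. 0.] spin None
-0.030656520291657836 -0.09009033822871382
top 158 body (array([ 1.9, -0.4]), array([39.4, 39.3]), 0.9) z 55.1
  stop (array([27.8, -0.6]), array([ 9.4, 38.6]), 0.8)
side 105 body (array([6.5, 3.2]), array([44.1, 46.7]), 1.6) z 54.5
  stop (array([28.5, -2.6]), array([45.1, 16.6]), 87.2)
  knob [-19.4 -78.4  59.4] 8
```

The bolt stops hard at the same place on both pushes. From 6 to 28 N it gave only 0.7 mm, while its own friction is just 2 N, so this is the end stop. Its tip, by the first picture, is well inside the keeper. Backing off for a last check.

Emit:
move_arm([
  [[0,0,1,0],[0,0,2,0],[-4,0,2,0],[-4,0,4,0],[-2,5,4,0],[0,5,3,0],[0,5,0,0],[0,0,0,0]],
])

```text
clock: 42.6
tool_pos: [0.3565, 0.3786, 0.0835]
orientation: [118.1, 89.9, -138.7]
force: [1.5, 0.6, 0.3]
opening: 0.0006
```

```bash
python3 - <<'E'
from h import *
tp,R,o=tool();goto(*tp);final()
# rod tip y along bolt axis before/after: brightness profile on z=24mm plane (axis)
K=np.array(calibration('top')['mtx']);T=np.array(calibration('top')['T'])
def px(f):
    w=np.r_[SEAT+f[0]*FX/1000+f[1]*FY/1000,f[2]/1000];c=T[:3,:3].T@(w-T[:3,3]);return K[0,0]*c[0]/-c[2]+K[0,2],-K[1,1]*c[1]/-c[2]+K[1,2]
p1,d=snapshot('top');p0=np.load('top0.npz')['p']
for nm,p,r in(('before',p0,range(-36,0,3)),('after',p1,range(14,66,3))):
    print(nm,[(y,int(cv2.getRectSubPix(cv2.cvtColor(p,cv2.COLOR_RGB2GRAY),(1,1),px((-30,y,26)))[0,0])) for y in r])
df=np.abs(p1.astype(int)-p0).max(2)>60;k,l,s,c=cv2.connectedComponentsWithStats(df.astype(np.uint8));print([(s[i,4],c[i].round().tolist()) for i in range(1,k) if s[i,4]>25])
E
```

```text
t 42.6 tcp [0.3565 0.3786 0.0835] zang 103.21 open 0.0006 F [1.5 0.6 0.3] q [  68.   12.  -27.   -0.  -51. -145.]
shift cm [0. 0. 0.] spin None
top 218 body (array([ 2.3, -0.5]), array([40. , 39.6]), 1.0) z 55.4
  stop (array([27.8, -0.6]), array([ 9.4, 38.6]), 0.8)
  knob [-30.5 -64.7  58.2] 21
side 104 body (array([4.8, 3.1]), array([49.6, 41.5]), 86.9) z 55.1
  stop (array([28.5, -1.6]), array([47.1, 16.6]), 87.2)
  knob [-27.9 -62.8  57.3] 14
before [(-36, 142), (-33, 134), (-30, 153), (-27, 149), (-24, 109), (-21, 73), (-18, 71), (-15, 71), (-12, 70), (-9, 71), (-6, 71), (-3, 72)]
after [(14, 149), (17, 155), (20, 154), (23, 149), (26, 141), (29, 121), (32, 142), (35, 158), (38, 159), (41, 139), (44, 91), (47, 73), (50, 72), (53, 73), (56, 74), (59, 73), (62, 74), (65, 89)]
[(np.int32(254), [173.0, 230.0]), (np.int32(275), [333.0, 243.0]), (np.int32(714), [103.0, 289.0]), (np.int32(1434), [58.0, 301.0]), (np.int32(2447), [16.0, 325.0]), (np.int32(30), [90.0, 308.0])]
```

```bash
python3 -c "
from plant import *
print(close_job())"
```

```text
the job is handed in; nothing more can be done
None
```

The bracket now stands foot down on the seat and the bolt is pushed over the foot into the keeper, as far as it will go. I handed the job in at about 43 s with the robot clear of everything. I could not fully confirm that the bolt made its nominal 70 mm stroke.

**How it went**
- **First turn:** the bracket only slid on the mat, so I tipped it against the fixture plate's 8 mm rear edge. I then laid it on its back on the bench and let go.
- **Second turn:** with a new grip I tipped it foot down the same way. I let go once on the plate, where the last few degrees settled as the grip opened, then regripped and moved it to the seat.
- **Bolt:** I pushed the knob with closed fingers until it stopped.

**Last checks**
- **Bracket:** upright, with its top at about 55 mm (56 mm nominal). By the top camera the body centre is at (2.3, −0.5) mm from the seat point, the stop's middle at y −0.6 mm, and the gap to the stop under about 1 mm.
- **Side camera:** it reads 2–4 mm differently, as it did throughout.
- **Other objects:** comparing the first and last top pictures, nothing else on the bench had changed.

**Disagreements and slips**
- **Bolt stroke:** the knob travelled about 63 mm, not 70. Two pushes, up to about 33 N and 28 N against 2 N of friction, stopped at the same spot. The tip is about 7 mm inside the 12 mm keeper. I took this as the end stop, with the bolt having started a few millimetres in.
- **Tool height:** the reported height was about 35 mm lower than the real fingertips. I found this by touching the bracket's top and corrected for it.
- **Wedging:** while finishing the second turn, the bracket's back edge caught briefly on the plate rim, with about 68 N at the wrist. I lifted it off and redid that step.

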